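Load the measuring stage: four parts, four fixtures

ROBOT

A 6-joint arm with a two-finger parallel gripper is mounted at the origin on the work surface. World frame = base frame: x ahead of the robot, y to its left, z up, the work surface at z = 0. Lengths are in m, angles in rad, forces in N, time in s.
With the tool pointing down it reaches from about 0.275 to 0.85 m from the base axis. Payload 19 kg.
Tool frame: the origin (TCP) lies at the very end of the fingers, on their centre line; the grasp point (between the pads) lies robot.grasp_offset behind it (robot.grasp_offset is the distance from the TCP to the grasp point, in m); z points along the fingers, y is the line along which they close (so a half turn about z gives the same grasp; the last joint's range is limited). The gripper opens to 85 mm and grips with 20 to 120 N. Pads are 22 mm wide; open, the fingers measure 114 mm over their backs; the gripper's body (76 mm by 85 mm) begins 54 mm behind the grasp point. The pads swing forward as they close: fully open they stand 13 mm farther back than shut.
Start: joints at [1.094, 0.15, 1.437, -0, 1.554, -0.134], TCP at [0.193, 0.542, 0.231] pointing down, gripper open.
Joint ranges: [-2.8, 2.8], [-0.68, 2.1], [0.12, 2.68], [-1.39, 4.53], [0.16, 2.79], [-2.81, 2.81]. Speed limits (rad/s): [1.89, 1.89, 2.22, 3.01, 3.01, 3.01].

INTERFACE

Orientations are given as a rotation vector (axis times angle).
In Python, from cell import state, capture, calibration, robot, spotter gives the robot as it stands.
- The arm moves only by the tool play_rows, never from a script. Its argument "series" is a list that holds one entry, the list of rows, each a list of 7 numbers: the shift along the tool's x, y, z in cm, then the turn, a rotation vector about the tool's x, y, z in degrees, then the opening, from -1 (shut) to 1 (fully open). A call has exactly 8 rows; each row shifts and turns the commanded pose from where the row before left it, along the tool's axes as they then stand; what a row does not reach is not made up. A row lasts 1/12 s, in which the tool goes at most 41.7 mm and 7.16 degrees, less where a joint would pass 70% of its speed; a pose out of reach is approached as far as the arm can. A call with a gripper value outside its range is refused whole. The fingers move at their own pace and stop on an object; "grip_force" is the grip in N (left out, the last holds). Time passes only in rows, so rows that do not move let the fingers close, or fill a call up. It gives the time, the measured TCP pose, the force, the opening and the grip force at its end, in the units of the state.
- state(): the state, without advancing time (a new reading comes with each control period).
- capture(name): name is "scene" or "top" or "wrist"; returns (picture, depth): 420x560x3 uint8, red, green, blue; 420x560 float32, m along the optical axis (not along the pixel's ray), 0 where there is no reading.
- calibration(name): a dict with "fov_y" (degrees; the focal length in pixels is half the picture's height over the tangent of half this angle, whatever the lens; pixels are square), "cx", "cy" (the principal point, pixels), "xyz" and "attitude" of the camera in the world; the wrist camera has in their place "hand_eye" (4x4, takes a point from camera to tool coordinates, whose origin is the TCP and whose axes are the flange's). Camera axes: x right, y up, looking along -z (the intrinsics and any distortion apply to the point x, -y, -z); pixel columns grow to the right and rows downward; lengths in m; the calibration is good to about 2 mm. A picture is of the moment at which its call begins: read the wrist's pose just before it. calibration takes no time and is no camera call.
- robot.hand_in(): hands the job in; it is judged then, once.
Trained networks look in the newest picture that a camera, given by its name, has taken for a name from the list of things; names that differ only in an ending like _2 or _b are one class to them, and where a whole thing is asked for, a point or a joint stands for the part that bears it (a point fixed in the world has none). Each returns a list of dicts, best first, with "conf" (0 to 1); they miss things now and then, are a little off and sometimes report something else, mostly with a low value. They report only what shows in the picture. A call takes as long as a camera call. They do not tell look-alikes from the thing itself.
- spotter.boxes_of(camera, query): "xyz" ([x, y, z] in m, in world coordinates, good to about 4 mm: the middle of the surface that is visible of it).
- spotter.masks_of(camera, query): "region" (420x560 bool, what is visible of it).
The state is a dict: "time": time; "joint_positions": joint angles; "qd": joint speeds; "joint_efforts": joint torques, N m; "ee_pos": TCP position; "tcp_rot": TCP orientation; "contact_force": force on the tool from outside, world axes, zero at the start; "torque": the same for the moment, N m; "gripper_width": opening from 0.0 (shut) to 1.0 (fully open); "grip_force": force on a finger pad.
Only numpy, scipy, OpenCV 4.12 (cv2) and the standard library are available. Lean on these libraries where they do the work, as an engineer would, in place of code of your own. Each camera call takes 0.05 s, during which the arm holds its last target. There are 200 camera calls.

TASK

Load the four parts from the grey mat onto the measuring microscope's black stage, each on the fixture made for it: lay the square-bodied valve with its two round stubs in the two V-blocks, put the bearing ring over the post so that it lies flat on the base, set the guide carriage flat between the dowel pins of its nest, and stand the lens barrel nose up inside the round seat. Set each part down gently, never dropping it on its fixture, and leave the bottle and the caliper where they are.

Things in the scene. Friction and masses are not known exactly. Their poses are not given: they have to be found in the camera images.
- valve_centre (a point): Point at the centre of the loose in-line valve: a bare steel body 30 x 30 x 30 mm with a round stub of 20 mm diameter, 40 mm long, on two opposite ends (110 mm long overall, 0.3 kg). Its long axis is its y axis; it lies level on the mat on one flat of the square body, this point 15 mm above the mat. Grasp the square body across x (30 mm wide).
- race_centre (a point): Point at the centre (half-way up, on the axis) of the loose bearing ring: bare steel, outside diameter 56 mm, bore 36 mm, 24 mm high (0.27 kg), lying flat with its axis (z) upright.
- carriage_centre (a point): Point at the centre (half-way up) of the loose linear-guide carriage: a steel block with black plastic end caps, 70 mm long along its y axis, 40 mm wide along x, 24 mm high (0.26 kg), four small holes in its top and the rail groove along y in its underside. It lies flat, z up. Grasp it across x (40 mm wide).
- barrel_centre (a point): Point on the axis, half-way up, of the loose lens barrel: black, standing upright (z up, nose and glass at the top), 64 mm high; the lower 50 mm are a cylinder of 40 mm diameter, the upper 14 mm a cone down to 26 mm (0.18 kg).
- vblocks: Fixed holder for the valve: two steel V-blocks on an aluminium base 56 (x) x 104 (y) x 8 mm. Origin: centre of its underside, on the stage plate; z up. Blocks at y = +-35 mm, each 16 mm long, 40 wide, tops 44 mm above the origin, 54 mm gap between; 90 degree V's along y at x = 0, 30 mm wide, 15 deep. The stubs rest with their axis 43 mm above the origin, the square body hanging in the gap.
- post: Fixed fixture for the bearing ring: a round steel post of 20 mm diameter with a tapered tip (8 mm at the top) in the middle of a square aluminium base 72 x 72 x 8 mm. Origin at the centre of the base's underside, on the stage plate; z up along the post. The post's straight part ends 34 mm and its tip 44 mm above the origin. The ring lies flat on the base, its centre 20 mm above the origin.
- pin_nest: Fixed holder for the carriage: aluminium base 72 (x) x 104 (y) x 8 mm with six upright steel pins, 6 mm thick, 14 mm tall above the base, at (x, y) = (+-30, +-27) and (0, +-45) mm: about 7 mm free round the carriage, whose long axis lies along y. Origin: centre of its underside, on the stage plate; z up. The carriage lies on the base, its centre 20 mm above the origin.
- round_seat: Fixed fixture for the lens barrel: a low steel ring (inside diameter 56 mm, outside 66 mm, 9 mm tall) on a square aluminium base 72 x 72 x 8 mm. Origin at the centre of the base's underside, on the stage plate; z up. The barrel stands inside the ring on the base, its centre 40 mm above the origin.
- bottle: Bystander: clear cleaning bottle with a white cap, 60 mm diameter, 150 mm tall, standing loose on the bench just beyond the mat and the stage, on the side away from the robot; origin at the centre of its underside.
- caliper: Bystander: digital caliper, steel with a black display unit, 225 mm long along its y, lying loose just beyond the mat, on the side away from the robot; origin at the middle of its underside.
Not all that is in view belongs to the job. What is shaped like the part that bears carriage_centre but purple is not meant. Leave any pink or red look-alike of the part that bears race_centre alone.

How it is judged:
At the end, for the whole second after the job is handed in: All at rest: valve in both V's (centre within 5 mm across, 13 along, 5 in height, axis within 7 degrees); ring flat over the post; carriage flat in the pins (within 20 degrees); barrel upright, nose up, in the seat; these three within 10 mm of centre and 4 mm of resting height (x of valve_centre in the frame of vblocks between -0.005 and 0.005 m and y of valve_centre in the frame of vblocks between -0.013 and 0.013 m and z of valve_centre in the frame of vblocks between 0.038 and 0.048 m and angle between the y axis of valve_centre and the y axis of vblocks, either way round below 0.12 rad and horizontal distance between race_centre and post below 0.01 m and z of race_centre in the frame of post below 0.024 m and angle between the z axis of race_centre and the z axis of post, either way round below 0.1 rad and x of carriage_centre in the frame of pin_nest between -0.01 and 0.01 m and y of carriage_centre in the frame of pin_nest between -0.01 and 0.01 m and z of carriage_centre in the frame of pin_nest below 0.024 m and angle between the y axis of carriage_centre and the y axis of pin_nest, either way round below 0.35 rad and angle between each of carriage_centre, barrel_centre's own z axis and vertical below 0.1 rad and horizontal distance between barrel_centre and round_seat below 0.01 m and z of barrel_centre in the frame of round_seat below 0.044 m and linear speed of each of valve, race, carriage, barrel below 0.02 m/s); the robot touches nothing.
It fails at once if the bottle or the caliper was shifted by more than 30 mm or the bottle was knocked over (distance of any of bottle, caliper from where it was at the start of the episode above 0.03 m or angle between bottle's own z axis and vertical above 0.5 rad).
It fails at once if a part was dropped or slammed onto its fixture (faster than 0.5 m/s within the last 25 mm) ((horizontal distance between valve_centre and vblocks below 0.04 m and z of valve_centre in the frame of vblocks below 0.068 m and linear speed of valve above 0.5 m/s) or (horizontal distance between race_centre and post below 0.04 m and z of race_centre in the frame of post below 0.045 m and linear speed of race above 0.5 m/s) or (horizontal distance between carriage_centre and pin_nest below 0.04 m and z of carriage_centre in the frame of pin_nest below 0.045 m and linear speed of carriage above 0.5 m/s) or (horizontal distance between barrel_centre and round_seat below 0.04 m and z of barrel_centre in the frame of round_seat below 0.065 m and linear speed of barrel above 0.5 m/s)).
It also fails if it takes over 120 s, if anything falls off the work surface, if the arm or the gripper's body presses on something with over 40 N, if the wrist force passes 120 N, or if a joint passes its speed limit or range.

## Working session

There is one attempt and no reset: what is moved stays moved. The work goes in short steps, Python scripts to look and compute and a tool call to move; the robot and the scene stay as the last step left them, time stands still between calls to the robot, and variables do not carry over. Pictures are saved under pics/ and viewed, at most 18 in all, crops included, and the job is handed in when it is done.

Besides the shell and the picture viewer there is one more tool, called after "Emit:" as a command line: name --argument value ..., lists and objects as JSON in quotes. play_rows: Moves the arm, as the interface text tells. Its arguments: {"type":"object","properties":{"series":{"type":"array"},"grip_force":{"type":"number"}},"required":["series"]}

```bash
ls; mkdir -p pics; cat > h.py <<'E'
import numpy as np, cv2
from scipy.spatial.transform import Rotation as R
from cell import state, capture, calibration, robot, spotter
def save(n,im): cv2.imwrite('pics/'+n+'.png',cv2.cvtColor(im,cv2.COLOR_RGB2BGR))
E
python3 - <<'E'
from h import *
print(state()); print(robot.grasp_offset)
for c in ['scene','top','wrist']: print(c,calibration(c))
a,d=capture('scene'); b,e=capture('top')
save('scene0',a); save('top0',b)
np.savez('s0.npz',a=a,d=d,b=b,e=e)
for n in ['valve_centre','race_centre','carriage_centre','barrel_centre','vblocks','post','pin_nest','round_seat','bottle','caliper']:
  for c in ['top']:
    print(n,c,[(round(r['conf'],2),np.round(r['xyz'],3).tolist()) for r in spotter.boxes_of(c,n)])
E
```

```text
pics
{'time': 0.0, 'joint_positions': array([ 1.09402008e+00,  1.50992221e-01,  1.43802253e+00,  3.22505798e-06,
        1.55378430e+00, -1.33990386e-01]), 'qd': array([ 0.00113637, -0.00067038, -0.00027229,  0.00010539,  0.00107604,
        0.00113475]), 'joint_efforts': array([-1.22719532e-03, -7.13047600e+01, -5.70854402e+01, -3.16594796e-04,
        8.96305108e-03, -2.69801052e-05]), 'ee_pos': array([0.19316627, 0.5413289 , 0.23067614]), 'tcp_rot': array([-5.35752056e-01, -3.09520156e+00,  1.80560190e-03]), 'contact_force': array([ 0.5468222 , -0.37715765, -0.24991111]), 'torque': array([ 0.0199024 , -0.0126477 , -0.01734825]), 'grip_force': 0.0, 'gripper_width': 1.0010788572644556}
0.0187
scene {'fov_y': 49.41489473619516, 'cx': 281.4808339459171, 'cy': 214.2429727643484, 'xyz': array([ 1.1149194 , -0.85365048,  0.96695538]), 'attitude': array([0.81310351, 0.24053746, 0.59792339])}
top {'fov_y': 49.47230662791698, 'cx': 274.2749276728103, 'cy': 204.7428536641833, 'xyz': array([ 0.32729407, -0.06677179,  1.29856704]), 'attitude': array([ 0.15632526, -0.11902035, -1.54707048])}
wr
[... 390 characters left out ...]
0,  0.00000000e+00,
         1.00000000e+00]])}
valve_centre top [(0.52, [0.608, -0.324, 0.029])]
race_centre top [(0.57, [0.61, -0.139, 0.031]), (0.57, [0.852, 0.027, 0.02])]
carriage_centre top [(0.86, [0.461, -0.146, 0.026]), (0.74, [0.819, -0.109, 0.025])]
barrel_centre top [(0.61, [0.456, -0.326, 0.059]), (0.46, [0.591, 0.296, 0.068])]
vblocks top [(0.94, [0.595, 0.296, 0.069])]
post top [(0.57, [0.456, 0.286, 0.075])]
pin_nest top [(0.68, [0.458, 0.12, 0.066]), (0.51, [0.456, -0.326, 0.06])]
round_seat top [(0.6, [0.597, 0.121, 0.071])]
bottle top [(0.61, [0.724, -0.009, 0.097]), (0.29, [0.595, 0.297, 0.071])]
caliper top [(0.57, [0.731, -0.242, 0.008]), (0.22, [0.461, -0.143, 0.025])]
```

View pics/top0.png

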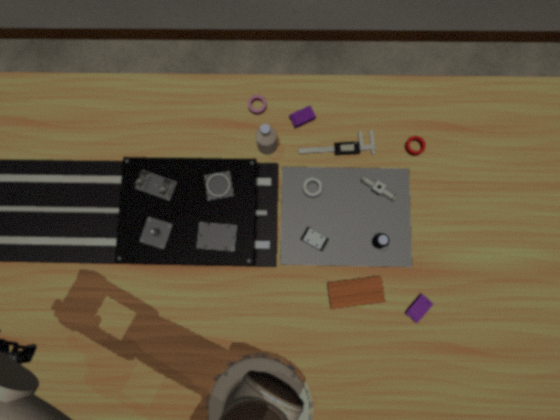

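View pics/scene0.png

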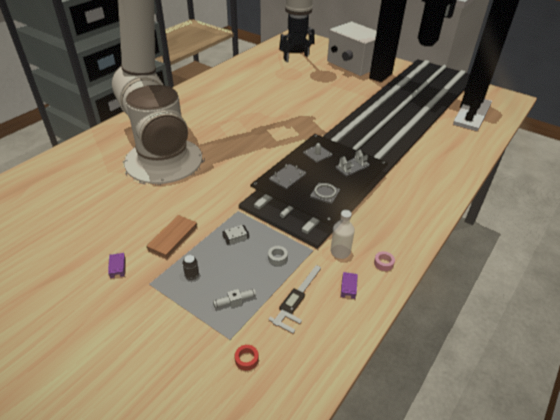

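The top picture shows the four fixtures on the black stage: V-blocks (156,184), round seat (218,184), post (156,232), pin nest (217,237). On the grey mat are:
- valve (379,187)
- ring (312,187)
- carriage (315,238)
- barrel (381,240)

Look-alikes:
- **Ring:** candidates are steel (312,187), pink (257,104) and red (415,145). The steel one on the mat fits.
- **Carriage:** candidates are the steel one with black caps (315,238) and purple ones at (302,116) and (419,308). The steel one fits.

I'll confirm both with close crops from the wrist camera.

```bash
cat >> h.py <<'E'
def Rdown(yaw): # yaw = angle of closing line (tool y) from world y, radians; tool z down, tool x ~ world -x
    c,s=np.cos(yaw),np.sin(yaw)
    return np.array([[-c,-s,0],[-s,c,0],[0,0,-1.]])
def pose():
    s=state(); return np.array(s['ee_pos']),R.from_rotvec(s['tcp_rot']).as_matrix(),s
def yaw_of(M): return np.degrees(np.arctan2(-M[0,1],M[1,1]))
def plan(p,yawdeg,n,start=None):
    """n rows from current pose to p, yaw; returns rows"""
    p0,M0,_=pose() if start is None else (*start,0)
    M1=Rdown(np.radians(yawdeg)); w=R.from_matrix(M0.T@M1).as_rotvec()
    rows=[]; M=M0
    for i in range(n):
        d=M.T@((np.array(p)-p0)/n)*100
        rows.append([round(float(v),2) for v in d]+[round(float(v),2) for v in np.degrees(w/n)]); M=M@R.from_rotvec(w/n).as_matrix()
    return rows
def show(p,yaw,n,**k):
    r=plan(p,yaw,n,**k)
    for q in r: print(q)
E
python3 - <<'E'
from h import *
p,M,s=pose(); print(p,yaw_of(M)); show([0.50,0.21,0.33],0,16)
E
```

```text
[0.19326063 0.54153012 0.23125347] -19.638641075064317
[-2.5, -1.31, -0.62, -0.0, -0.0, -1.23]
[-2.47, -1.36, -0.62, -0.0, -0.0, -1.23]
[-2.44, -1.41, -0.62, -0.0, -0.0, -1.23]
[-2.41, -1.47, -0.62, -0.0, -0.0, -1.23]
[-2.38, -1.52, -0.62, -0.0, -0.0, -1.23]
[-2.35, -1.57, -0.62, -0.0, -0.0, -1.23]
[-2.31, -1.62, -0.62, -0.0, -0.0, -1.23]
[-2.28, -1.67, -0.62, -0.0, -0.0, -1.23]
[-2.24, -1.71, -0.62, -0.0, -0.0, -1.23]
[-2.21, -1.76, -0.62, -0.0, -0.0, -1.23]
[-2.17, -1.81, -0.62, -0.0, -0.0, -1.23]
[-2.13, -1.86, -0.62, -0.0, -0.0, -1.23]
[-2.09, -1.9, -0.62, -0.0, -0.0, -1.23]
[-2.05, -1.94, -0.62, -0.0, -0.0, -1.23]
[-2.0, -1.99, -0.62, -0.0, -0.0, -1.23]
[-1.96, -2.03, -0.62, -0.0, -0.0, -1.23]
```

Emit:
play_rows --series '[[[-2.4, -1.5, -0.6, 0, 0, -1.2, 1], [-2.4, -1.5, -0.6, 0, 0, -1.2, 1], [-2.4, -1.5, -0.6, 0, 0, -1.2, 1], [-2.4, -1.5, -0.6, 0, 0, -1.2, 1], [-2.4, -1.5, -0.6, 0, 0, -1.2, 1], [-2.4, -1.5, -0.6, 0, 0, -1.2, 1], [-2.4, -1.5, -0.6, 0, 0, -1.2, 1], [-2.4, -1.5, -0.6, 0, 0, -1.2, 1]]]'

```text
time: 1.27
ee_pos: [0.3469, 0.3738, 0.2798]
tcp_rot: [0.273, 3.129, 0.0]
contact_force: [-0.1, 0.4, -1.1]
gripper_width: 1.003
grip_force: 0.0
```

Emit:
play_rows --series '[[[-2.1, -1.9, -0.6, 0, 0, -1.2, 1], [-2.1, -1.9, -0.6, 0, 0, -1.2, 1], [-2.1, -1.9, -0.6, 0, 0, -1.2, 1], [-2.1, -1.9, -0.6, 0, 0, -1.2, 1], [-2.1, -1.9, -0.6, 0, 0, -1.2, 1], [-2.1, -1.9, -0.6, 0, 0, -1.2, 1], [-2.1, -1.9, -0.6, 0, 0, -1.2, 1], [-2, -1.9, -0.6, 0, 0, -1.2, 1]]]'

```text
time: 1.93
ee_pos: [0.4976, 0.2056, 0.3277]
tcp_rot: [0.011, 3.141, -0.0]
contact_force: [1.0, 0.3, -0.1]
gripper_width: 0.998
grip_force: 0.0
```

```bash
cat >> h.py <<'E'
def cloud(cam,d,pm=None):
    c=calibration(cam); f=210/np.tan(np.radians(c['fov_y']/2))
    v,u=np.mgrid[:420,:560]
    P=np.stack([(u-c['cx'])*d/f,-(v-c['cy'])*d/f,-d],-1)
    if cam=='wrist':
        H=np.array(c['hand_eye']); p,M=pm
        P=P@H[:3,:3].T+H[:3,3]; P=P@M.T+p
    else:
        P=P@R.from_rotvec(c['attitude']).as_matrix().T+c['xyz']
    P[d<=0]=np.nan
    return P
def look(name):
    p,M,s=pose(); a,d=capture('wrist'); save(name,a); W=cloud('wrist',d,(p,M))
    np.savez(name+'.npz',a=a,d=d,p=p,M=M,W=W); return a,d,W,p,M
def spot(n,cam='wrist'):
    return [(round(r['conf'],2),np.round(r['xyz'],4).tolist()) for r in spotter.boxes_of(cam,n)]
E
python3 - <<'E'
from h import *
a,d,W,p,M=look('w_stage'); print(p,yaw_of(M))
for n in ['vblocks','post','pin_nest','round_seat']: print(n,spot(n))
z=W[...,2]; hh=np.histogram(z[np.isfinite(z)],bins=np.arange(-.02,.15,.002)); 
print([(round(b,3),int(c)) for c,b in zip(*hh) if c>300])
for n in ['vblocks','post','pin_nest','round_seat']:
    m=spotter.masks_of('wrist',n)[:1]
    for r in m:
        k=r['region']; Q=W[k]; zz=Q[:,2]; 
        # base top / outline
        lo=np.percentile(zz,[2,20,50,80,98]).round(4)
        (c,sz,an)=cv2.minAreaRect((Q[:,:2]*1000).astype(np.float32))
        print(n,round(r['conf'],2),k.sum(),lo,np.round(c,1),np.round(sz,1),round(an,1))
E
```

```text
[0.49755539 0.20557414 0.32772338] -0.391934822709169
vblocks [(0.63, [0.5905, 0.2992, 0.068])]
post [(0.57, [0.464, 0.2857, 0.0744])]
pin_nest [(0.91, [0.4534, 0.1225, 0.0726])]
round_seat [(0.68, [0.5908, 0.1247, 0.0701])]
[(np.float64(-0.004), 2442), (np.float64(-0.002), 46361), (np.float64(-0.0), 27262), (np.float64(0.002), 12850), (np.float64(0.004), 1592), (np.float64(0.006), 320), (np.float64(0.008), 582), (np.float64(0.012), 447), (np.float64(0.014), 415), (np.float64(0.016), 1184), (np.float64(0.018), 17859), (np.float64(0.02), 7448), (np.float64(0.022), 379), (np.float64(0.024), 638), (np.float64(0.026), 1454), (np.float64(0.028), 366), (np.float64(0.03), 3045), (np.float64(0.032), 1259), (np.float64(0.036), 664), (np.float64(0.038), 476), (np.float64(0.058), 1177), (np.float64(0.06), 33470), (np.float64(0.062), 15476), (np.float64(0.066), 364), (np.float64(0.068), 8116), (np.float64(0.07), 3898), (np.float64(0.078), 384)]
vblocks 0.82 3373 [nan nan nan nan nan] [581.1 282.7] [178.1  91.5] 46.9
post 0.8 3602 [nan nan nan nan nan] [431.7 246.1] [ 0.  21.4] 0.0
pin_nest 0.82 5273 [nan nan nan nan nan] [456.8 123.2] [102.8  72.4] 86.3
round_seat 0.75 2712 [nan nan nan nan nan] [597.5 123.3] [72.7 70.2] 12.6
```

View pics/w_stage.png

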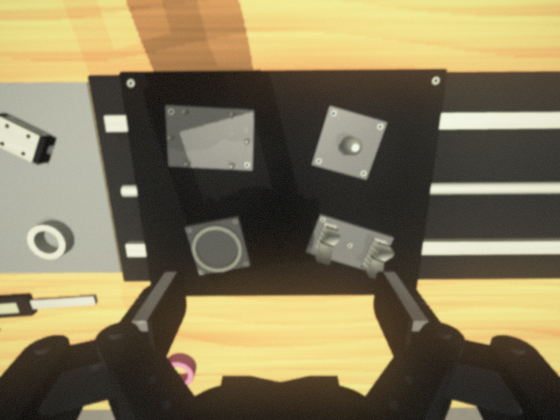

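```bash
cat >> h.py <<'E'
def rect(W,xy,z0,z1,rad=.08):
    """outline rectangle of points with z in band near xy, largest connected blob"""
    k=(W[...,2]>z0)&(W[...,2]<z1)&(np.hypot(W[...,0]-xy[0],W[...,1]-xy[1])<rad)
    k=cv2.morphologyEx(k.astype(np.uint8),cv2.MORPH_CLOSE,np.ones((5,5)))
    n,l,s,c=cv2.connectedComponentsWithStats(k)
    if n<2: return None
    b=(l==1+np.argmax(s[1:,4]))&(W[...,2]>z0)&(W[...,2]<z1)
    Q=W[b]; q=Q[:,:2]*1000
    (c,sz,an)=cv2.minAreaRect(q.astype(np.float32))
    return np.round(c,1),np.round(sz,1),round(an,1),len(Q),round(float(np.median(Q[:,2])),4)
E
python3 - <<'E'
from h import *
W=np.load('w_stage.npz')['W']
for n,xy in dict(vb=(.5905,.299),post=(.456,.288),nest=(.4534,.1225),seat=(.591,.1247)).items():
    print(n,'base',rect(W,xy,.0655,.075),'all',rect(W,xy,.0655,.12))
E
```

```text
vb base (array([596.9, 298.1]), array([103.9,  56.4]), 71.4, 2017, 0.0696) all (array([596.9, 298.1]), array([103.9,  56.4]), 71.4, 3301, 0.0703)
post base (array([464.2, 289.6]), array([72.5, 72. ]), 74.2, 3314, 0.0696) all (array([464.2, 289.6]), array([72.5, 72. ]), 74.2, 3615, 0.0697)
nest base (array([456.9, 122.7]), array([104.3,  72.3]), 86.5, 5124, 0.0697) all (array([456.9, 122.7]), array([104.3,  72.3]), 86.5, 5281, 0.0697)
seat base (array([598.5, 123. ]), array([72.9, 72.2]), 10.6, 2150, 0.0697) all (array([598.5, 123. ]), array([72.9, 72.2]), 10.6, 2715, 0.07)
```

The wrist view shows the nest (210,138), the post (350,143), the seat (217,246) and the V-blocks (350,243). All four base rectangles match their stated sizes, and the stage top is at z≈0.0617. Now to view the mat.

Emit:
play_rows --series '[[[0, -3.5, 0.4, 0, 0, 0, 1], [0, -3.5, 0.4, 0, 0, 0, 1], [0, -3.5, 0.4, 0, 0, 0, 1], [0, -3.5, 0.4, 0, 0, 0, 1], [0, -3.5, 0.4, 0, 0, 0, 1], [0, -3.5, 0.4, 0, 0, 0, 1], [0, -3.5, 0.4, 0, 0, 0, 1], [0, -3.5, 0.4, 0, 0, 0, 1]]]'

```text
time: 3.05
ee_pos: [0.4941, -0.0742, 0.2953]
tcp_rot: [0.011, 3.141, -0.0]
contact_force: [0.9, -0.6, 0.8]
gripper_width: 1.003
grip_force: 0.0
```

Emit:
play_rows --series '[[[0, -3.5, 0.4, 0, 0, 0, 1], [0, -3.5, 0.4, 0, 0, 0, 1], [0, -3.5, 0.4, 0, 0, 0, 1], [0, -3.5, 0.4, 0, 0, 0, 1], [0, 0, 0, 0, 0, 0, 1], [0, 0, 0, 0, 0, 0, 1], [0, 0, 0, 0, 0, 0, 1], [0, 0, 0, 0, 0, 0, 1]]]'

```text
time: 3.72
ee_pos: [0.4936, -0.212, 0.2797]
tcp_rot: [0.01, 3.141, -0.0]
contact_force: [0.3, -0.4, -0.2]
gripper_width: 1.001
grip_force: 0.0
```

```bash
python3 - <<'E'
from h import *
a,d,W,p,M=look('w_mat'); print(p,yaw_of(M))
S=dict(valve=(.608,-.324),race=(.61,-.139),carriage=(.461,-.146),barrel=(.456,-.326))
for n in S: print(n,spot(n+'_centre'))
z=W[...,2]; k=(W[...,0]>.4)&(W[...,0]<.62)&(W[...,1]<-.1)&(W[...,1]>-.36); print('mat z',np.nanpercentile(z[k],[20,40,60]))
for n,xy in S.items():
    print(n,rect(W,xy,.008,.1), 'top', {'barrel':rect(W,xy,.055,.08)}.get(n,rect(W,xy,.02,.04)))
E
```

```text
[ 0.49364159 -0.21204139  0.27966261] -0.3682204983634167
valve [(0.85, [0.6088, -0.3217, 0.0228])]
race [(0.97, [0.604, -0.1414, 0.0248])]
carriage [(0.79, [0.8057, -0.1032, 0.0228]), (0.71, [0.3131, -0.4337, 0.0142]), (0.57, [0.4586, -0.1483, 0.0275])]
barrel [(0.65, [0.4522, -0.3189, 0.063])]
mat z [0.00268998 0.02567669 0.34394171]
valve (array([ 609.2, -326.7]), array([110. ,  31.3]), 57.8, 1562, 0.0267) top (array([ 609.3, -326.8]), array([110.2,  31.2]), 56.5, 1342, 0.0272)
race (array([ 607.7, -139. ]), array([55.1, 54.2]), 87.1, 1079, 0.0258) top (array([ 607.7, -139. ]), array([55.1, 54.2]), 87.1, 826, 0.0262)
carriage (array([ 460.3, -145.6]), array([70.2, 40. ]), 61.4, 2022, 0.0265) top (array([ 460.3, -145.6]), array([70.2, 40. ]), 61.4, 1995, 0.0265)
barrel (array([ 456.2, -326.3]), array([39.5, 39. ]), 45.0, 1329, 0.0606) top (array([ 455.8, -326. ]), array([37. , 35.7]), 34.1, 893, 0.0659)
```

View pics/w_mat.png

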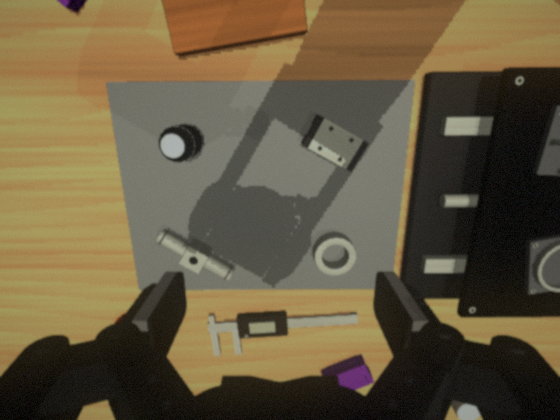

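Left to right, the picture shows the barrel (180,143), the valve (195,260), the steel carriage (336,142) and the steel ring (335,254) on the mat. The purple look-alikes (347,372) and (70,3) are off the mat. One enlarged crop to confirm.

```bash
python3 - <<'E'
from h import *
a=np.load('w_mat.npz')['a']; save('crop1',cv2.resize(a[100:300,140:390],None,fx=3,fy=3,interpolation=cv2.INTER_CUBIC))
W=np.load('w_mat.npz')['W']
k=(np.hypot(W[...,0]-.6092,W[...,1]+.3267)<.065)&(W[...,2]>.012)&(W[...,2]<.05); Q=W[k][:,:2]; Q=Q-Q.mean(0); v=np.linalg.svd(Q,full_matrices=False)[2][0]; print('valve axis',np.degrees(np.arctan2(v[1],v[0])))
p,M,s=pose(); print(s['joint_positions'].round(2))
show([.609,-.327,.10],-123,24)
E
```

```text
valve axis 57.48768484912122
[-0.55  0.06  1.44 -0.    1.64 -2.11]
[-0.48, -0.47, 0.75, 0.0, 0.0, 5.11]
[-0.52, -0.43, 0.75, 0.0, 0.0, 5.11]
[-0.56, -0.38, 0.75, 0.0, 0.0, 5.11]
[-0.59, -0.33, 0.75, 0.0, 0.0, 5.11]
[-0.62, -0.27, 0.75, 0.0, 0.0, 5.11]
[-0.64, -0.22, 0.75, 0.0, 0.0, 5.11]
[-0.66, -0.16, 0.75, 0.0, 0.0, 5.11]
[-0.67, -0.1, 0.75, 0.0, 0.0, 5.11]
[-0.68, -0.04, 0.75, 0.0, 0.0, 5.11]
[-0.68, 0.02, 0.75, 0.0, 0.0, 5.11]
[-0.67, 0.08, 0.75, 0.0, 0.0, 5.11]
[-0.66, 0.14, 0.75, 0.0, 0.0, 5.11]
[-0.65, 0.2, 0.75, 0.0, 0.0, 5.11]
[-0.63, 0.25, 0.75, 0.0, 0.0, 5.11]
[-0.6, 0.31, 0.75, 0.0, 0.0, 5.11]
[-0.57, 0.36, 0.75, 0.0, 0.0, 5.11]
[-0.54, 0.41, 0.75, 0.0, 0.0, 5.11]
[-0.5, 0.46, 0.75, 0.0, 0.0, 5.11]
[-0.46, 0.5, 0.75, 0.0, 0.0, 5.11]
[-0.41, 0.54, 0.75, 0.0, 0.0, 5.11]
[-0.36, 0.57, 0.75, 0.0, 0.0, 5.11]
[-0.31, 0.6, 0.75, 0.0, 0.0, 5.11]
[-0.25, 0.63, 0.75, 0.0, 0.0, 5.11]
[-0.2, 0.65, 0.75, 0.0, 0.0, 5.11]
```

View pics/crop1.png

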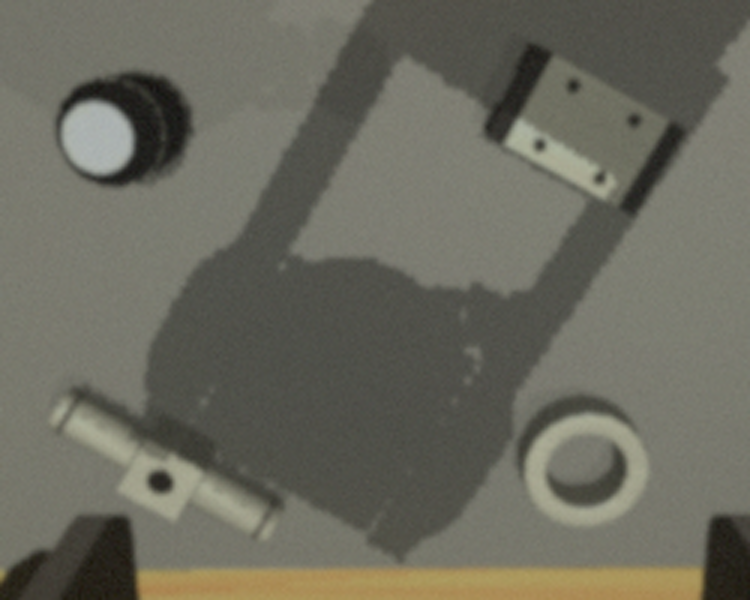

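The crop confirms a steel carriage with black caps (590,125), a bare steel ring (585,470), the valve (165,470) and the barrel with its glass up (100,135). Now to the valve.

Emit:
play_rows --series '[[[-0.48, -0.47, 0.75, 0, 0, 5.1, 1], [-0.52, -0.43, 0.75, 0, 0, 5.1, 1], [-0.56, -0.38, 0.75, 0, 0, 5.1, 1], [-0.59, -0.33, 0.75, 0, 0, 5.1, 1], [-0.62, -0.27, 0.75, 0, 0, 5.1, 1], [-0.64, -0.22, 0.75, 0, 0, 5.1, 1], [-0.66, -0.16, 0.75, 0, 0, 5.1, 1], [-0.67, -0.1, 0.75, 0, 0, 5.1, 1]]]'

```text
time: 4.63
ee_pos: [0.5322, -0.2511, 0.219]
tcp_rot: [1.112, 2.938, -0.0]
contact_force: [0.5, -0.5, -0.1]
gripper_width: 1.006
grip_force: 0.0
```

Emit:
play_rows --series '[[[-0.68, -0.04, 0.75, 0, 0, 5.1, 1], [-0.68, 0.02, 0.75, 0, 0, 5.1, 1], [-0.67, 0.08, 0.75, 0, 0, 5.1, 1], [-0.66, 0.14, 0.75, 0, 0, 5.1, 1], [-0.65, 0.2, 0.75, 0, 0, 5.1, 1], [-0.63, 0.25, 0.75, 0, 0, 5.1, 1], [-0.6, 0.31, 0.75, 0, 0, 5.1, 1], [-0.57, 0.36, 0.75, 0, 0, 5.1, 1]]]'

```text
time: 5.3
ee_pos: [0.5708, -0.2893, 0.159]
tcp_rot: [2.067, 2.366, -0.0]
contact_force: [-0.5, 0.1, 0.2]
gripper_width: 1.0
grip_force: 0.0
```

Emit:
play_rows --series '[[[-0.54, 0.41, 0.75, 0, 0, 5.1, 1], [-0.5, 0.46, 0.75, 0, 0, 5.1, 1], [-0.46, 0.5, 0.75, 0, 0, 5.1, 1], [-0.41, 0.54, 0.75, 0, 0, 5.1, 1], [-0.36, 0.57, 0.75, 0, 0, 5.1, 1], [-0.31, 0.6, 0.75, 0, 0, 5.1, 1], [-0.25, 0.63, 0.75, 0, 0, 5.1, 1], [-0.2, 0.65, 0.75, 0, 0, 5.1, 1]]]'

```text
time: 5.97
ee_pos: [0.6093, -0.3273, 0.0989]
tcp_rot: [-2.762, -1.497, 0.0]
contact_force: [-0.8, -0.2, -0.5]
gripper_width: 0.996
grip_force: 0.0
```

```bash
python3 - <<'E'
from h import *
p,M,s=pose(); print(p,yaw_of(M),s['joint_positions'].round(2))
a,d,W,p,M=look('w_valve')
print(rect(W,(.609,-.327),.012,.05))
show([.609,-.327,.007],-122.5,8)
E
```

```text
[ 0.60933442 -0.32732787  0.09893093] -123.06728471018307 [-0.6   0.46  1.31 -0.    1.37 -0.03]
(array([ 609.4, -326.5]), array([110.8,  30. ]), 57.6, 4927, 0.0272)
[0.01, -0.01, 1.13, -0.01, 0.0, -0.12]
[0.01, -0.01, 1.13, -0.01, 0.0, -0.12]
[0.01, -0.01, 1.13, -0.01, 0.0, -0.12]
[0.01, -0.01, 1.13, -0.01, 0.0, -0.12]
[0.01, -0.01, 1.13, -0.01, 0.0, -0.12]
[0.01, -0.01, 1.13, -0.01, 0.0, -0.12]
[0.01, -0.01, 1.13, -0.01, 0.0, -0.12]
[0.01, -0.01, 1.13, -0.01, 0.0, -0.12]
```

View pics/w_valve.png

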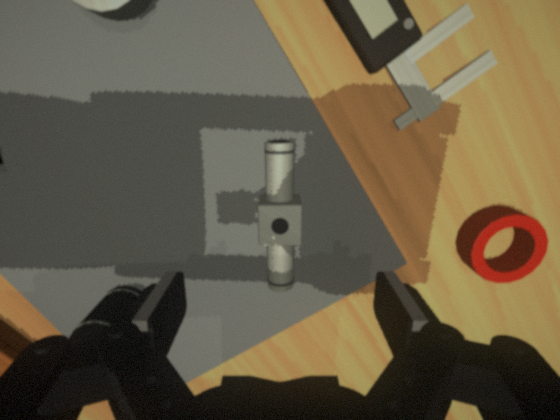

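The valve sits upright in the image at (280,215), aligned with the fingers. Descend and grasp.

Emit:
play_rows --series '[[[0, 0, 1.3, 0, 0, 0, 1], [0, 0, 1.3, 0, 0, 0, 1], [0, 0, 1.3, 0, 0, 0, 1], [0, 0, 1.3, 0, 0, 0, 1], [0, 0, 1.3, 0, 0, 0, 1], [0, 0, 1.3, 0, 0, 0, 1], [0, 0, 1.0, 0, 0, 0, 1], [0, 0, 0.4, 0, 0, 0, 1]]]'

```text
time: 6.68
ee_pos: [0.6083, -0.3271, 0.0051]
tcp_rot: [-2.757, -1.502, 0.002]
contact_force: [-0.8, -0.2, -0.9]
gripper_width: 1.0
grip_force: 0.0
```

Emit:
play_rows --series '[[[0, 0, 0, 0, 0, 0, -1], [0, 0, 0, 0, 0, 0, -1], [0, 0, 0, 0, 0, 0, -1], [0, 0, 0, 0, 0, 0, -1], [0, 0, 0, 0, 0, 0, -1], [0, 0, 0, 0, 0, 0, -1], [0, 0, 0, 0, 0, 0, -1], [0, 0, 0, 0, 0, 0, -1]]]' --grip_force 60

```text
time: 7.35
ee_pos: [0.6093, -0.3278, 0.0083]
tcp_rot: [2.758, 1.502, 0.001]
contact_force: [-0.3, -0.3, 6.8]
gripper_width: 0.339
grip_force: 60.6
```

Emit:
play_rows --series '[[[0, 0, -0.5, 0, 0, 0, -1], [0, 0, -1.5, 0, 0, 0, -1], [0, 0, -2.5, 0, 0, 0, -1], [0, 0, -2.5, 0, 0, 0, -1], [0, 0, -2.5, 0, 0, 0, -1], [0, 0, -2.5, 0, 0, 0, -1], [0, 0, -2.5, 0, 0, 0, -1], [0, 0, -2.5, 0, 0, 0, -1]]]'

```text
time: 8.02
ee_pos: [0.6087, -0.3273, 0.1787]
tcp_rot: [-2.759, -1.503, 0.0]
contact_force: [0.0, 0.3, -2.4]
gripper_width: 0.34
grip_force: 59.5
```

```bash
python3 - <<'E'
from h import *
p,M,s=pose(); print(p,yaw_of(M),s['contact_force'],s['gripper_width'])
a,d,W,p,M=look('held_valve')
T=(W-p)@M; k=(abs(T[...,0])<.06)&(abs(T[...,1])<.013)&(T[...,2]>-.03)&(T[...,2]<.03)
Q=T[k]; print(Q[:,0].min(),Q[:,0].max(),np.percentile(Q[:,2],[1,10,50,90,99]).round(4))
h=np.linspace(-.06,.06,13)
print([(round(a,3),np.nanmedian(Q[(Q[:,0]>=a)&(Q[:,0]<b),2]).round(4)) for a,b in zip(h[:-1],h[1:]) if ((Q[:,0]>=a)&(Q[:,0]<b)).sum()>5])
show([.597,.298,.20],-108.6,24)
E
```

```text
[ 0.60868031 -0.32725266  0.1787169 ] -122.83924845801012 [ 0.04903827  0.25904831 -2.36454585] 0.33984426128976797
-0.05165516244382416 0.05667808213006099 [-0.0254 -0.0247 -0.0188 -0.0143 -0.0054]
[(np.float64(-0.05), np.float64(-0.0173)), (np.float64(-0.04), np.float64(-0.018)), (np.float64(-0.03), np.float64(-0.018)), (np.float64(-0.02), np.float64(-0.024)), (np.float64(-0.01), np.float64(-0.0244)), (np.float64(0.0), np.float64(-0.0244)), (np.float64(0.01), np.float64(-0.0222)), (np.float64(0.02), np.float64(-0.0178)), (np.float64(0.03), np.float64(-0.0178)), (np.float64(0.04), np.float64(-0.0179)), (np.float64(0.05), np.float64(-0.0168))]
[2.16, -1.46, -0.07, 0.01, 0.0, -0.59]
[2.18, -1.44, -0.07, 0.01, 0.0, -0.59]
[2.19, -1.41, -0.07, 0.01, 0.0, -0.59]
[2.21, -1.39, -0.07, 0.01, 0.0, -0.59]
[2.22, -1.37, -0.07, 0.01, 0.0, -0.59]
[2.24, -1.35, -0.07, 0.01, 0.0, -0.59]
[2.25, -1.32, -0.07, 0.01, 0.0, -0.59]
[2.26, -1.3, -0.07, 0.01, 0.0, -0.59]
[2.28, -1.28, -0.07, 0.01, 0.0, -0.59]
[2.29, -1.25, -0.07, 0.01, 0.0, -0.59]
[2.3, -1.23, -0.07, 0.01, 0.0, -0.59]
[2.31, -1.2, -0.07, 0.01, 0.0, -0.59]
[2.33, -1.18, -0.07, 0.01, 0.0, -0.59]
[2.34, -1.16, -0.07, 0.01, 0.0, -0.59]
[2.35, -1.13, -0.07, 0.01, 0.0, -0.59]
[2.36, -1.11, -0.07, 0.01, 0.0, -0.59]
[2.37, -1.08, -0.07, 0.01, 0.0, -0.59]
[2.38, -1.06, -0.07, 0.01, 0.0, -0.59]
[2.4, -1.03, -0.07, 0.01, 0.0, -0.59]
[2.41, -1.01, -0.07, 0.01, 0.0, -0.59]
[2.42, -0.98, -0.07, 0.01, 0.0, -0.59]
[2.43, -0.96, -0.07, 0.01, 0.0, -0.59]
[2.44, -0.93, -0.07, 0.01, 0.0, -0.59]
[2.45, -0.91, -0.06, 0.01, 0.0, -0.59]
```

View pics/held_valve.png

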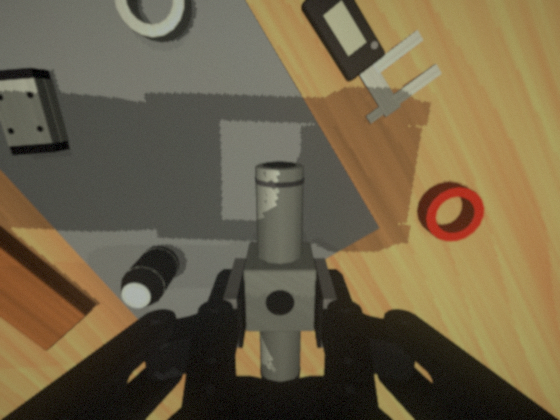

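The valve is held level and centred, with its body at (280,285). Carry it to the V-blocks.

Emit:
play_rows --series '[[[2.16, -1.46, -0.07, 0, 0, -0.6, -1], [2.18, -1.44, -0.07, 0, 0, -0.6, -1], [2.19, -1.41, -0.07, 0, 0, -0.6, -1], [2.21, -1.39, -0.07, 0, 0, -0.6, -1], [2.22, -1.37, -0.07, 0, 0, -0.6, -1], [2.24, -1.35, -0.07, 0, 0, -0.6, -1], [2.25, -1.32, -0.07, 0, 0, -0.6, -1], [2.26, -1.3, -0.07, 0, 0, -0.6, -1]]]'

```text
time: 8.73
ee_pos: [0.6042, -0.1175, 0.183]
tcp_rot: [-2.693, -1.618, 0.0]
contact_force: [-0.3, -0.6, -2.7]
gripper_width: 0.339
grip_force: 59.8
```

Emit:
play_rows --series '[[[2.28, -1.28, -0.07, 0, 0, -0.6, -1], [2.29, -1.25, -0.07, 0, 0, -0.6, -1], [2.3, -1.23, -0.07, 0, 0, -0.6, -1], [2.31, -1.2, -0.07, 0, 0, -0.6, -1], [2.33, -1.18, -0.07, 0, 0, -0.6, -1], [2.34, -1.16, -0.07, 0, 0, -0.6, -1], [2.35, -1.13, -0.07, 0, 0, -0.6, -1], [2.36, -1.11, -0.07, 0, 0, -0.6, -1]]]'

```text
time: 9.4
ee_pos: [0.5996, 0.0912, 0.1886]
tcp_rot: [-2.623, -1.729, 0.0]
contact_force: [-0.0, -0.4, -2.2]
gripper_width: 0.334
grip_force: 59.8
```

Emit:
play_rows --series '[[[2.37, -1.08, -0.07, 0, 0, -0.6, -1], [2.38, -1.06, -0.07, 0, 0, -0.6, -1], [2.4, -1.03, -0.07, 0, 0, -0.6, -1], [2.41, -1.01, -0.07, 0, 0, -0.6, -1], [2.42, -0.98, -0.07, 0, 0, -0.6, -1], [2.43, -0.96, -0.07, 0, 0, -0.6, -1], [2.44, -0.93, -0.07, 0, 0, -0.6, -1], [2.45, -0.91, -0.07, 0, 0, -0.6, -1]]]'

```text
time: 10.07
ee_pos: [0.595, 0.3, 0.1941]
tcp_rot: [2.548, 1.838, -0.001]
contact_force: [-0.7, -0.4, -2.6]
gripper_width: 0.339
grip_force: 59.8
```

```bash
python3 - <<'E'
from h import *
a,d,W,p,M=look('over_v'); print(p,yaw_of(M),state()['joint_positions'].round(2))
print('base',rect(W,(.597,.298),.066,.0735,.07))
show([.597,.298,.0965],-108.6,8)
E
```

```text
[0.59497239 0.29996764 0.19407434] -108.40736229426275 [0.36 0.36 1.26 0.   1.53 0.68]
base (array([597.3, 299.6]), array([101.7,  56.2]), 71.4, 2315, 0.0696)
[-0.06, 0.06, 1.22, -0.01, -0.01, 0.05]
[-0.06, 0.06, 1.22, -0.01, -0.01, 0.05]
[-0.06, 0.06, 1.22, -0.01, -0.01, 0.05]
[-0.06, 0.06, 1.22, -0.01, -0.01, 0.05]
[-0.06, 0.06, 1.22, -0.01, -0.01, 0.05]
[-0.06, 0.06, 1.22, -0.01, -0.01, 0.05]
[-0.06, 0.06, 1.22, -0.01, -0.01, 0.05]
[-0.06, 0.06, 1.22, -0.01, -0.01, 0.05]
```

View pics/over_v.png

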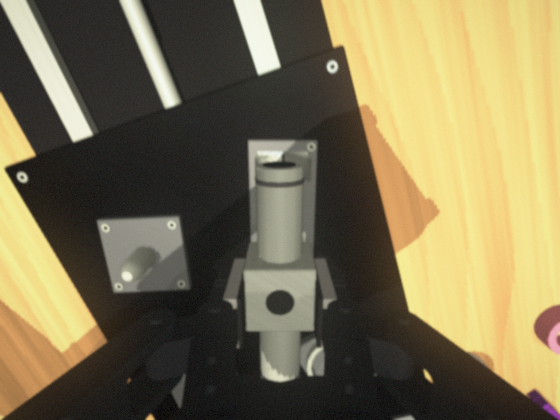

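Emit:
play_rows --series '[[[-0.1, 0.1, 1.6, 0, 0, 0, -1], [-0.1, 0.1, 1.6, 0, 0, 0, -1], [-0.1, 0.1, 1.6, 0, 0, 0, -1], [-0.1, 0.1, 1.6, 0, 0, 0, -1], [-0.1, 0.05, 1.4, 0, 0, 0, -1], [0, 0, 0.9, 0, 0, 0, -1], [0, 0, 0.5, 0, 0, 0, -1], [0, 0, 0.2, 0, 0, 0, -1]]]'

```text
time: 10.78
ee_pos: [0.5978, 0.2925, 0.0995]
tcp_rot: [-2.549, -1.837, 0.001]
contact_force: [-0.5, -0.5, -2.0]
gripper_width: 0.338
grip_force: 60.0
```

```bash
python3 - <<'E'
from h import *
p,M,s=pose(); print(p,yaw_of(M),s['contact_force'],s['torque'])
show([.597,.298,.0955],-108.6,1)
E
```

```text
[0.59781901 0.2924643  0.099507  ] -108.4408919292891 [-0.53518404 -0.51041043 -2.0424367 ] [-0.0098641   0.04357622 -0.00091451]
[0.5, -0.25, 0.4, -0.04, 0.03, 0.16]
```

Emit:
play_rows --series '[[[0.25, -0.12, 0, 0, 0, 0, -1], [0.25, -0.12, 0, 0, 0, 0, -1], [0, 0, 0, 0, 0, 0, -1], [0, 0, 0, 0, 0, 0, -1], [0, 0, 0, 0, 0, 0, -1], [0, 0, 0, 0, 0, 0, -1], [0, 0, 0, 0, 0, 0, -1], [0, 0, 0, 0, 0, 0, -1]]]'

```text
time: 11.45
ee_pos: [0.5974, 0.298, 0.1001]
tcp_rot: [2.549, 1.837, -0.0]
contact_force: [-0.0, -0.7, -2.5]
gripper_width: 0.34
grip_force: 60.0
```

```bash
python3 - <<'E'
from h import *
a,d,W,p,M=look('over_v2'); print(p,yaw_of(M))
print('base',rect(W,(.597,.298),.066,.0735,.07),'blk',rect(W,(.597,.298),.096,.108,.07))
Wt=np.load('s0.npz')['e']; C=cloud('top',Wt)
for xy in [(.597,.298),(.464,.29),(.457,.123),(.598,.123)]: print('top',rect(C,xy,.0655,.11,.07))
E
```

```text
[0.59735726 0.29795252 0.10014637] -108.4465617093621
base (array([603.5, 317.7]), array([63.9, 56.3]), 71.6, 3255, 0.0696) blk (array([593.7, 336.8]), array([16.3,  9.7]), 72.1, 874, 0.1048)
top (array([601.9, 293.6]), array([135.3,  93.3]), 53.0, 772, 0.0713)
top (array([464.8, 287.4]), array([112.4, 111.4]), 76.3, 692, 0.0698)
top (array([457.1, 120.9]), array([125. , 128.4]), 1.2, 1022, 0.0698)
top (array([602.9, 113.3]), array([119.2, 118.7]), 56.5, 715, 0.0701)
```

View pics/over_v2.png

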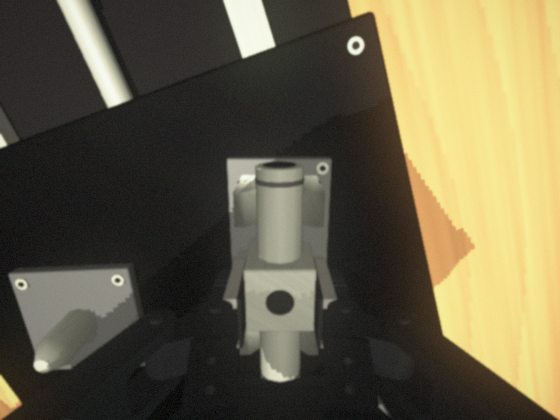

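The base centre works out at (0.5972, 0.2987), which matches, and the valve hangs between the blocks centred over the V. Lower gently.

Emit:
play_rows --series '[[[0, 0, 0.1, 0, 0, 0, -1], [0, 0, 0.1, 0, 0, 0, -1], [0, 0, 0.1, 0, 0, 0, -1], [0, 0, 0.1, 0, 0, 0, -1], [0, 0, 0.05, 0, 0, 0, -1], [0, 0, 0, 0, 0, 0, -1], [0, 0, 0, 0, 0, 0, -1], [0, 0, 0, 0, 0, 0, -1]]]'

```text
time: 12.17
ee_pos: [0.5973, 0.298, 0.0957]
tcp_rot: [2.549, 1.837, -0.0]
contact_force: [-2.3, -1.0, 2.4]
gripper_width: 0.34
grip_force: 60.6
```

Emit:
play_rows --series '[[[0, 0, 0.05, 0, 0, 0, -1], [0, 0, 0, 0, 0, 0, 0], [0, 0, 0, 0, 0, 0, 0.3], [0, 0, 0, 0, 0, 0, 1], [0, 0, 0, 0, 0, 0, 1], [0, 0, 0, 0, 0, 0, 1], [0, 0, 0, 0, 0, 0, 1], [0, 0, 0, 0, 0, 0, 1]]]'

```text
time: 12.83
ee_pos: [0.5973, 0.298, 0.095]
tcp_rot: [2.549, 1.837, -0.0]
contact_force: [-0.1, 0.4, -0.1]
gripper_width: 0.998
grip_force: 0.0
```

Emit:
play_rows --series '[[[0, 0, -0.5, 0, 0, 0, 1], [0, 0, -1.5, 0, 0, 0, 1], [0, 0, -2.0, 0, 0, 0, 1], [0, 0, -2.0, 0, 0, 0, 1], [0, 0, -2.0, 0, 0, 0, 1], [0, 0, -2.0, 0, 0, 0, 1], [0, 0, -1.0, 0, 0, 0, 1], [0, 0, 0, 0, 0, 0, 1]]]'

```text
time: 13.5
ee_pos: [0.5981, 0.2983, 0.2078]
tcp_rot: [2.548, 1.836, 0.006]
contact_force: [0.6, -0.7, 0.0]
gripper_width: 1.003
grip_force: 0.0
```

```bash
python3 - <<'E'
from h import *
a,d,W,p,M=look('v_done'); print(p,yaw_of(M))
k=(np.hypot(W[...,0]-.5972,W[...,1]-.2985)<.07)&(W[...,2]>.109)&(W[...,2]<.14); Q=W[k]
print(cv2.minAreaRect((Q[:,:2]*1000).astype(np.float32)),np.percentile(Q[:,2],[2,50,98]))
print('post',rect(W,(.464,.29),.066,.0735,.07))
show([.6077,-.139,.18],-90,24)
E
```

```text
[0.59806205 0.29829526 0.20782821] -108.44001437255208
((596.7603759765625, 299.59320068359375), (110.29048156738281, 30.212923049926758), 70.34992218017578) [0.10971024 0.11459776 0.12109047]
post (array([463.9, 289.9]), array([72.5, 73.1]), 74.4, 4563, 0.0697)
[-1.71, 0.62, 0.11, 0.0, -0.0, -0.77]
[-1.72, 0.59, 0.11, 0.0, -0.0, -0.77]
[-1.73, 0.57, 0.11, 0.0, -0.0, -0.77]
[-1.74, 0.55, 0.11, 0.0, -0.0, -0.77]
[-1.75, 0.52, 0.11, 0.0, -0.0, -0.77]
[-1.75, 0.5, 0.11, 0.0, -0.0, -0.77]
[-1.76, 0.48, 0.11, 0.0, -0.0, -0.77]
[-1.76, 0.45, 0.11, 0.0, -0.0, -0.77]
[-1.77, 0.43, 0.11, 0.0, -0.0, -0.77]
[-1.78, 0.4, 0.11, 0.0, -0.0, -0.77]
[-1.78, 0.38, 0.11, 0.0, -0.0, -0.77]
[-1.79, 0.36, 0.11, 0.0, -0.0, -0.77]
[-1.79, 0.33, 0.11, 0.0, -0.0, -0.77]
[-1.8, 0.31, 0.11, 0.0, -0.0, -0.77]
[-1.8, 0.29, 0.11, 0.0, -0.0, -0.77]
[-1.8, 0.26, 0.11, 0.0, -0.0, -0.77]
[-1.81, 0.24, 0.11, 0.0, -0.0, -0.77]
[-1.81, 0.21, 0.11, 0.0, -0.0, -0.77]
[-1.81, 0.19, 0.11, 0.0, -0.0, -0.77]
[-1.81, 0.16, 0.11, 0.0, -0.0, -0.77]
[-1.82, 0.14, 0.11, 0.0, -0.0, -0.77]
[-1.82, 0.12, 0.11, 0.0, -0.0, -0.77]
[-1.82, 0.09, 0.11, 0.0, -0.0, -0.77]
[-1.82, 0.07, 0.11, 0.0, -0.0, -0.77]
```

View pics/v_done.png

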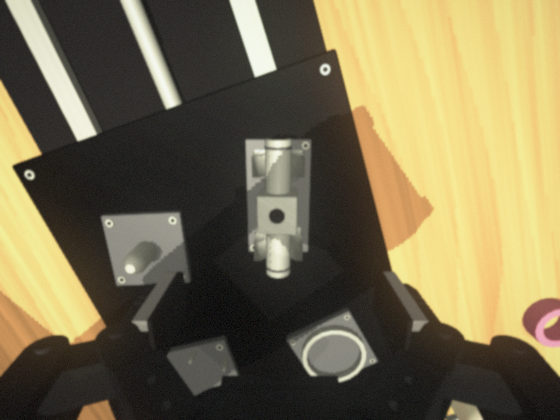

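The valve is seated in both V's: centre (0.5968, 0.2996), top at 0.120, axis 70.3°. Now the ring.

Emit:
play_rows --series '[[[-1.71, 0.62, 0.11, 0, 0, -0.77, 1], [-1.72, 0.59, 0.11, 0, 0, -0.77, 1], [-1.73, 0.57, 0.11, 0, 0, -0.77, 1], [-1.74, 0.55, 0.11, 0, 0, -0.77, 1], [-1.75, 0.52, 0.11, 0, 0, -0.77, 1], [-1.75, 0.5, 0.11, 0, 0, -0.77, 1], [-1.76, 0.48, 0.11, 0, 0, -0.77, 1], [-1.76, 0.45, 0.11, 0, 0, -0.77, 1]]]'

```text
time: 14.22
ee_pos: [0.6002, 0.1514, 0.1944]
tcp_rot: [-2.445, -1.971, 0.003]
contact_force: [-0.4, -0.6, -0.3]
gripper_width: 1.003
grip_force: 0.0
```

Emit:
play_rows --series '[[[-1.77, 0.43, 0.11, 0, 0, -0.77, 1], [-1.78, 0.4, 0.11, 0, 0, -0.77, 1], [-1.78, 0.38, 0.11, 0, 0, -0.77, 1], [-1.79, 0.36, 0.11, 0, 0, -0.77, 1], [-1.79, 0.33, 0.11, 0, 0, -0.77, 1], [-1.8, 0.31, 0.11, 0, 0, -0.77, 1], [-1.8, 0.29, 0.11, 0, 0, -0.77, 1], [-1.8, 0.26, 0.11, 0, 0, -0.77, 1]]]'

```text
time: 14.88
ee_pos: [0.6036, 0.0057, 0.1857]
tcp_rot: [-2.335, -2.099, 0.002]
contact_force: [-0.2, 0.4, -0.0]
gripper_width: 1.001
grip_force: 0.0
```

Emit:
play_rows --series '[[[-1.81, 0.24, 0.11, 0, 0, -0.77, 1], [-1.81, 0.21, 0.11, 0, 0, -0.77, 1], [-1.81, 0.19, 0.11, 0, 0, -0.77, 1], [-1.81, 0.16, 0.11, 0, 0, -0.77, 1], [-1.82, 0.14, 0.11, 0, 0, -0.77, 1], [-1.82, 0.12, 0.11, 0, 0, -0.77, 1], [-1.82, 0.09, 0.11, 0, 0, -0.77, 1], [-1.82, 0.07, 0.11, 0, 0, -0.77, 1]]]'

```text
time: 15.55
ee_pos: [0.6071, -0.1399, 0.1769]
tcp_rot: [-2.219, -2.222, 0.002]
contact_force: [-0.2, 0.9, -0.4]
gripper_width: 1.001
grip_force: 0.0
```

Emit:
play_rows --series '[[[0, 0, 1.5, 0, 0, 0, 1], [0, 0, 2.0, 0, 0, 0, 1], [0, 0, 2.0, 0, 0, 0, 1], [0, 0, 2.0, 0, 0, 0, 1], [0, 0, 0.5, 0, 0, 0, 1], [0, 0, 0, 0, 0, 0, 1], [0, 0, 0, 0, 0, 0, 1], [0, 0, 0, 0, 0, 0, 1]]]'

```text
time: 16.22
ee_pos: [0.608, -0.1392, 0.0997]
tcp_rot: [2.22, 2.221, 0.001]
contact_force: [0.5, 0.4, 0.2]
gripper_width: 0.995
grip_force: 0.0
```

```bash
python3 - <<'E'
from h import *
a,d,W,p,M=look('w_ring'); print(p,yaw_of(M),state()['joint_positions'].round(2))
print(rect(W,(.608,-.139),.012,.04,.05),rect(W,(.608,-.139),.023,.04,.05))
show([.6077,-.139,.006],-90,8)
E
```

```text
[ 0.60804356 -0.13924946  0.09971832] -89.95681997782818 [-0.35  0.32  1.5  -0.    1.32 -0.35]
(array([ 608.6, -138.1]), array([54.8, 55.3]), 71.7, 3315, 0.0262) (array([ 608.6, -138.1]), array([54.7, 55.2]), 71.7, 2776, 0.0264)
[0.0, -0.01, 1.17, 0.01, 0.0, 0.01]
[0.0, -0.01, 1.17, 0.01, 0.0, 0.01]
[0.0, -0.01, 1.17, 0.01, 0.0, 0.01]
[0.0, -0.01, 1.17, 0.01, 0.0, 0.01]
[0.0, -0.01, 1.17, 0.01, 0.0, 0.01]
[0.0, -0.01, 1.17, 0.01, 0.0, 0.01]
[0.0, -0.01, 1.17, 0.01, 0.0, 0.01]
[0.0, -0.01, 1.17, 0.01, 0.0, 0.01]
```

Emit:
play_rows --series '[[[0.1, 0, 1.3, 0, 0, 0, 1], [0, 0, 1.5, 0, 0, 0, 1], [0, 0, 1.5, 0, 0, 0, 1], [0, 0, 1.5, 0, 0, 0, 1], [0, 0, 1.5, 0, 0, 0, 1], [0, 0, 1.2, 0, 0, 0, 1], [0, 0, 0.6, 0, 0, 0, 1], [0, 0, 0.3, 0, 0, 0, 1]]]'

```text
time: 16.93
ee_pos: [0.6073, -0.138, 0.0037]
tcp_rot: [-2.22, -2.222, 0.001]
contact_force: [0.3, 0.3, 0.7]
gripper_width: 0.999
grip_force: 0.0
```

Emit:
play_rows --series '[[[0, 0, 0, 0, 0, 0, -1], [0, 0, 0, 0, 0, 0, -1], [0, 0, 0, 0, 0, 0, -1], [0, 0, 0, 0, 0, 0, -1], [0, 0, 0, 0, 0, 0, -1], [0, 0, 0, 0, 0, 0, -1], [0, 0, 0, 0, 0, 0, -1], [0, 0, 0, 0, 0, 0, -1]]]' --grip_force 60

```text
time: 17.6
ee_pos: [0.6082, -0.1383, 0.0062]
tcp_rot: [2.219, 2.221, 0.001]
contact_force: [-2.7, 0.3, 7.3]
gripper_width: 0.637
grip_force: 62.0
```

Emit:
play_rows --series '[[[0, 0, -0.5, 0, 0, 0, -1], [0, 0, -1.5, 0, 0, 0, -1], [0, 0, -2.5, 0, 0, 0, -1], [0, 0, -2.5, 0, 0, 0, -1], [0, 0, -2.5, 0, 0, 0, -1], [0, 0, -2.5, 0, 0, 0, -1], [0, 0, -2.5, 0, 0, 0, -1], [0, 0, -2.0, 0, 0, 0, -1]]]'

```text
time: 18.27
ee_pos: [0.6078, -0.1382, 0.1725]
tcp_rot: [2.219, 2.221, 0.001]
contact_force: [0.7, 1.0, -3.4]
gripper_width: 0.64
grip_force: 64.1
```

```bash
python3 - <<'E'
from h import *
a,d,W,p,M=look('held_ring'); p,M,s=pose(); print(p,yaw_of(M),s['contact_force'],s['gripper_width'])
T=(W-p)@M; k=(abs(T[...,0])<.04)&(abs(T[...,1])<.026)&(T[...,2]>-.04)&(T[...,2]<.03)
Q=T[k]; print(Q[:,0].min(),Q[:,0].max(),np.percentile(Q[:,2],[1,10,50,90,99]).round(4))
show([.464,.29,.19],-90,24)
E
```

```text
[ 0.60887831 -0.13852822  0.17634629] -89.95714004180917 [-0.02931844 -0.5678607   2.04797585] 0.638930233410108
-0.027937706541475205 0.028552966828639947 [-0.0177 -0.0169 -0.0158 -0.0005  0.0054]
[1.79, -0.6, -0.06, 0.01, 0.01, 0.0]
[1.79, -0.6, -0.06, 0.01, 0.01, 0.0]
[1.79, -0.6, -0.06, 0.01, 0.01, 0.0]
[1.79, -0.6, -0.06, 0.01, 0.01, 0.0]
[1.79, -0.6, -0.06, 0.01, 0.01, 0.0]
[1.79, -0.6, -0.06, 0.01, 0.01, 0.0]
[1.79, -0.6, -0.06, 0.01, 0.01, 0.0]
[1.79, -0.6, -0.06, 0.01, 0.01, 0.0]
[1.79, -0.6, -0.06, 0.01, 0.01, 0.0]
[1.79, -0.6, -0.06, 0.01, 0.01, 0.0]
[1.79, -0.6, -0.06, 0.01, 0.01, 0.0]
[1.79, -0.6, -0.06, 0.01, 0.01, 0.0]
[1.79, -0.6, -0.06, 0.01, 0.01, 0.0]
[1.79, -0.6, -0.06, 0.01, 0.01, 0.0]
[1.79, -0.6, -0.06, 0.01, 0.01, 0.0]
[1.79, -0.6, -0.06, 0.01, 0.01, 0.0]
[1.79, -0.6, -0.06, 0.01, 0.01, 0.0]
[1.79, -0.6, -0.06, 0.01, 0.01, 0.0]
[1.79, -0.6, -0.06, 0.01, 0.01, 0.0]
[1.79, -0.6, -0.06, 0.01, 0.01, 0.0]
[1.79, -0.6, -0.06, 0.01, 0.01, 0.0]
[1.79, -0.6, -0.06, 0.01, 0.01, 0.0]
[1.79, -0.6, -0.06, 0.01, 0.01, 0.0]
[1.79, -0.6, -0.06, 0.01, 0.01, 0.0]
```

View pics/held_ring.png

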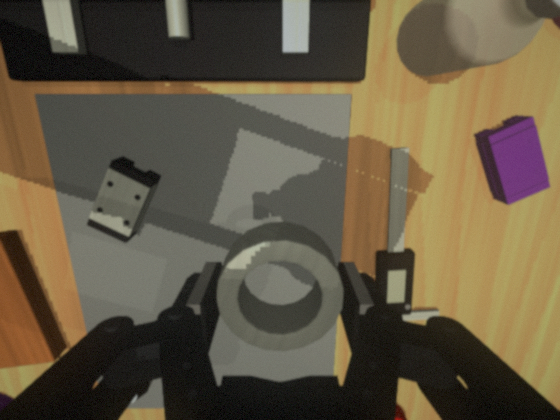

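The ring is held flat and centred at (280,290). Carry it to the post.

Emit:
play_rows --series '[[[1.8, -0.6, -0.06, 0, 0, 0, -1], [1.8, -0.6, -0.06, 0, 0, 0, -1], [1.8, -0.6, -0.06, 0, 0, 0, -1], [1.8, -0.6, -0.06, 0, 0, 0, -1], [1.8, -0.6, -0.06, 0, 0, 0, -1], [1.8, -0.6, -0.06, 0, 0, 0, -1], [1.8, -0.6, -0.06, 0, 0, 0, -1], [1.8, -0.6, -0.06, 0, 0, 0, -1]]]'

```text
time: 18.98
ee_pos: [0.5587, 0.0071, 0.1741]
tcp_rot: [-2.22, -2.222, 0.001]
contact_force: [-0.4, -0.1, -2.8]
gripper_width: 0.636
grip_force: 64.1
```

Emit:
play_rows --series '[[[1.8, -0.6, -0.06, 0, 0, 0, -1], [1.8, -0.6, -0.06, 0, 0, 0, -1], [1.8, -0.6, -0.06, 0, 0, 0, -1], [1.8, -0.6, -0.06, 0, 0, 0, -1], [1.8, -0.6, -0.06, 0, 0, 0, -1], [1.8, -0.6, -0.06, 0, 0, 0, -1], [1.8, -0.6, -0.06, 0, 0, 0, -1], [1.8, -0.6, -0.06, 0, 0, 0, -1]]]'

```text
time: 19.65
ee_pos: [0.5105, 0.1509, 0.1789]
tcp_rot: [-2.22, -2.222, 0.001]
contact_force: [-0.8, -0.2, -1.8]
gripper_width: 0.639
grip_force: 64.1
```

Emit:
play_rows --series '[[[1.8, -0.6, -0.06, 0, 0, 0, -1], [1.8, -0.6, -0.06, 0, 0, 0, -1], [1.8, -0.6, -0.06, 0, 0, 0, -1], [1.8, -0.6, -0.06, 0, 0, 0, -1], [1.8, -0.6, -0.06, 0, 0, 0, -1], [1.8, -0.6, -0.06, 0, 0, 0, -1], [1.8, -0.6, -0.06, 0, 0, 0, -1], [1.5, -0.6, -0.06, 0, 0, 0, -1]]]'

```text
time: 20.32
ee_pos: [0.4623, 0.292, 0.1837]
tcp_rot: [-2.22, -2.222, 0.001]
contact_force: [0.4, 0.0, -2.0]
gripper_width: 0.639
grip_force: 64.1
```

Emit:
play_rows --series '[[[0, 0, 1.0, 0, 0, 0, -1], [0, 0, 1.0, 0, 0, 0, -1], [0, 0, 1.0, 0, 0, 0, -1], [0, 0, 1.0, 0, 0, 0, -1], [0, 0, 0.5, 0, 0, 0, -1], [0, 0, 0, 0, 0, 0, -1], [0, 0, 0, 0, 0, 0, -1], [0, 0, 0, 0, 0, 0, -1]]]'

```text
time: 20.98
ee_pos: [0.4637, 0.2906, 0.1395]
tcp_rot: [2.221, 2.222, 0.001]
contact_force: [0.9, -0.1, -2.7]
gripper_width: 0.635
grip_force: 64.1
```

```bash
python3 - <<'E'
from h import *
a,d,W,p,M=look('over_post'); print(p,yaw_of(M),state()['gripper_width'])
print('base',rect(W,(.464,.29),.066,.0735,.06))
show([.464,.29,.0745],-90,1)
E
```

```text
[0.46366621 0.29064376 0.13948931] -89.98440838273783 0.6401755967885948
base (array([464., 290.]), array([71.9, 72.3]), 74.4, 5905, 0.0696)
[-0.07, 0.03, 6.51, 0.04, -0.01, 0.02]
```

View pics/over_post.png

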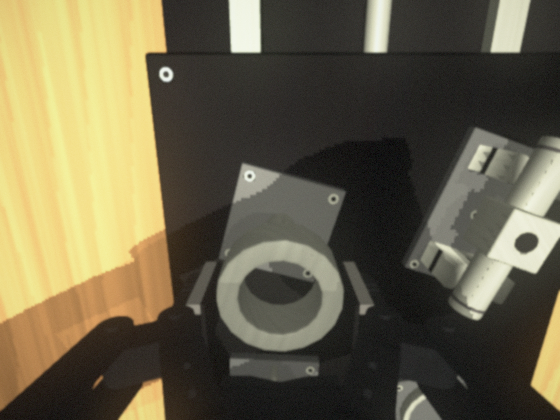

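The ring at (280,295) is over the post base, with under 1 mm error. Lower it.

Emit:
play_rows --series '[[[-0.06, 0.03, 1.0, 0, 0, 0, -1], [0, 0, 1.2, 0, 0, 0, -1], [0, 0, 1.2, 0, 0, 0, -1], [0, 0, 1.0, 0, 0, 0, -1], [0, 0, 0.8, 0, 0, 0, -1], [0, 0, 0.6, 0, 0, 0, -1], [0, 0, 0.4, 0, 0, 0, -1], [0, 0, 0.2, 0, 0, 0, -1]]]'

```text
time: 21.7
ee_pos: [0.4635, 0.2901, 0.0744]
tcp_rot: [-2.221, -2.222, 0.001]
contact_force: [-0.2, 0.3, -2.8]
gripper_width: 0.641
grip_force: 64.1
```

Emit:
play_rows --series '[[[0, 0, 0.05, 0, 0, 0, -1], [0, 0, 0.05, 0, 0, 0, -1], [0, 0, 0.05, 0, 0, 0, -1], [0, 0, 0, 0, 0, 0, -1], [0, 0, 0, 0, 0, 0, -1], [0, 0, 0, 0, 0, 0, -1], [0, 0, 0, 0, 0, 0, -1], [0, 0, 0, 0, 0, 0, -1]]]'

```text
time: 22.37
ee_pos: [0.4637, 0.2902, 0.0736]
tcp_rot: [2.221, 2.222, -0.0]
contact_force: [-0.4, -0.7, -2.3]
gripper_width: 0.635
grip_force: 64.1
```

Nearly touching. One more mm, then release and lift.

Emit:
play_rows --series '[[[0, 0, 0.05, 0, 0, 0, -1], [0, 0, 0.05, 0, 0, 0, -1], [0, 0, 0, 0, 0, 0, -1], [0, 0, 0, 0, 0, 0, 0.4], [0, 0, 0, 0, 0, 0, 0.5], [0, 0, 0, 0, 0, 0, 1], [0, 0, 0, 0, 0, 0, 1], [0, 0, 0, 0, 0, 0, 1]]]'

```text
time: 23.03
ee_pos: [0.4637, 0.2902, 0.0726]
tcp_rot: [2.221, 2.222, -0.0]
contact_force: [0.7, 1.1, -0.1]
gripper_width: 0.998
grip_force: 0.0
```

Emit:
play_rows --series '[[[0, 0, 0, 0, 0, 0, 1], [0, 0, -0.5, 0, 0, 0, 1], [0, 0, -1.5, 0, 0, 0, 1], [0, 0, -2.5, 0, 0, 0, 1], [0, 0, -2.5, 0, 0, 0, 1], [0, 0, -2.5, 0, 0, 0, 1], [0, 0, -1.0, 0, 0, 0, 1], [0, 0, 0, 0, 0, 0, 1]]]'

```text
time: 23.7
ee_pos: [0.4645, 0.2906, 0.1804]
tcp_rot: [2.22, 2.221, 0.006]
contact_force: [-0.5, 0.2, 0.6]
gripper_width: 0.996
grip_force: 0.0
```

```bash
python3 - <<'E'
from h import *
a,d,W,p,M=look('ring_done'); print(p,yaw_of(M))
print('ring',rect(W,(.464,.29),.086,.103,.05),'nest',rect(W,(.457,.123),.066,.0735,.07))
show([.4603,-.1456,.18],-118.6,24)
E
```

```text
[0.46452161 0.29058909 0.18037519] -89.95804431383004
ring (array([463.6, 290.3]), array([54.8, 55.1]), 38.8, 3102, 0.0935) nest (array([457.7, 144.2]), array([63.3, 72. ]), 86.6, 3799, 0.0697)
[-1.82, -0.02, -0.01, 0.0, -0.0, 1.19]
[-1.82, 0.02, -0.01, 0.0, -0.0, 1.19]
[-1.82, 0.06, -0.01, 0.0, -0.0, 1.19]
[-1.81, 0.1, -0.01, 0.0, -0.0, 1.19]
[-1.81, 0.13, -0.01, 0.0, -0.0, 1.19]
[-1.81, 0.17, -0.01, 0.0, -0.0, 1.19]
[-1.8, 0.21, -0.01, 0.0, -0.0, 1.19]
[-1.8, 0.25, -0.01, 0.0, -0.0, 1.19]
[-1.79, 0.28, -0.01, 0.0, -0.0, 1.19]
[-1.79, 0.32, -0.01, 0.0, -0.0, 1.19]
[-1.78, 0.36, -0.01, 0.0, -0.0, 1.19]
[-1.77, 0.4, -0.01, 0.0, -0.0, 1.19]
[-1.76, 0.43, -0.01, 0.0, -0.0, 1.19]
[-1.75, 0.47, -0.01, 0.0, -0.0, 1.19]
[-1.74, 0.51, -0.01, 0.0, -0.0, 1.19]
[-1.73, 0.54, -0.01, 0.0, -0.0, 1.19]
[-1.72, 0.58, -0.01, 0.0, -0.0, 1.19]
[-1.71, 0.61, -0.01, 0.0, -0.0, 1.19]
[-1.7, 0.65, -0.01, 0.0, -0.0, 1.19]
[-1.68, 0.68, -0.01, 0.0, -0.0, 1.19]
[-1.67, 0.72, -0.01, 0.0, -0.0, 1.19]
[-1.65, 0.75, -0.01, 0.0, -0.0, 1.19]
[-1.64, 0.79, -0.01, 0.0, -0.0, 1.19]
[-1.62, 0.82, -0.01, 0.0, -0.0, 1.19]
```

The ring is seated: centre (0.4636, 0.2903), top at 0.0935. Now the carriage.

Emit:
play_rows --series '[[[-1.82, 0, 0, 0, 0, 1.2, 1], [-1.82, 0.02, 0, 0, 0, 1.2, 1], [-1.82, 0.06, 0, 0, 0, 1.2, 1], [-1.81, 0.1, 0, 0, 0, 1.2, 1], [-1.81, 0.13, 0, 0, 0, 1.2, 1], [-1.81, 0.17, 0, 0, 0, 1.2, 1], [-1.8, 0.21, 0, 0, 0, 1.2, 1], [-1.8, 0.25, 0, 0, 0, 1.2, 1]]]'

```text
time: 24.42
ee_pos: [0.4619, 0.1439, 0.1761]
tcp_rot: [-2.399, -2.027, 0.003]
contact_force: [0.1, 0.0, 0.8]
gripper_width: 1.0
grip_force: 0.0
```

Emit:
play_rows --series '[[[-1.79, 0.28, 0, 0, 0, 1.2, 1], [-1.79, 0.32, 0, 0, 0, 1.2, 1], [-1.78, 0.36, 0, 0, 0, 1.2, 1], [-1.77, 0.4, 0, 0, 0, 1.2, 1], [-1.76, 0.43, 0, 0, 0, 1.2, 1], [-1.75, 0.47, 0, 0, 0, 1.2, 1], [-1.74, 0.51, 0, 0, 0, 1.2, 1], [-1.73, 0.54, 0, 0, 0, 1.2, 1]]]'

```text
time: 25.08
ee_pos: [0.4605, -0.0011, 0.1761]
tcp_rot: [-2.56, -1.819, 0.002]
contact_force: [0.1, -0.9, -0.2]
gripper_width: 0.998
grip_force: 0.0
```

Emit:
play_rows --series '[[[-1.72, 0.58, 0, 0, 0, 1.2, 1], [-1.71, 0.61, 0, 0, 0, 1.2, 1], [-1.7, 0.65, 0, 0, 0, 1.2, 1], [-1.68, 0.68, 0, 0, 0, 1.2, 1], [-1.67, 0.72, 0, 0, 0, 1.2, 1], [-1.65, 0.75, 0, 0, 0, 1.2, 1], [-1.64, 0.79, 0, 0, 0, 1.2, 1], [-1.62, 0.82, 0, 0, 0, 1.2, 1]]]'

```text
time: 25.75
ee_pos: [0.4588, -0.1463, 0.1761]
tcp_rot: [-2.703, -1.598, 0.002]
contact_force: [-1.0, 0.8, -0.0]
gripper_width: 0.998
grip_force: 0.0
```

Emit:
play_rows --series '[[[0, 0, 1.5, 0, 0, 0, 1], [0, 0, 2.0, 0, 0, 0, 1], [0, 0, 2.0, 0, 0, 0, 1], [0, 0, 2.0, 0, 0, 0, 1], [0, 0, 0.5, 0, 0, 0, 1], [0, 0, 0, 0, 0, 0, 1], [0, 0, 0, 0, 0, 0, 1], [0, 0, 0, 0, 0, 0, 1]]]'

```text
time: 26.42
ee_pos: [0.4598, -0.1458, 0.0985]
tcp_rot: [2.703, 1.6, 0.001]
contact_force: [-0.5, 0.6, 0.5]
gripper_width: 0.992
grip_force: 0.0
```

```bash
python3 - <<'E'
from h import *
a,d,W,p,M=look('w_car'); print(p,yaw_of(M),state()['joint_positions'].round(2))
print(rect(W,(.460,-.1456),.012,.04,.06))
show([.4603,-.1456,.0065],-118.6,1)
E
```

```text
[ 0.45982741 -0.14575896  0.0985174 ] -118.75629415595216 [-0.47  0.04  1.83 -0.    1.27  0.04]
(array([ 460.1, -145.2]), array([70. , 40.1]), 61.3, 5532, 0.0265)
[0.03, 0.01, 9.21, 0.08, 0.0, -0.16]
```

Emit:
play_rows --series '[[[0.05, 0, 1.3, 0, 0, 0, 1], [0, 0, 1.5, 0, 0, 0, 1], [0, 0, 1.5, 0, 0, 0, 1], [0, 0, 1.5, 0, 0, 0, 1], [0, 0, 1.5, 0, 0, 0, 1], [0, 0, 1.1, 0, 0, 0, 1], [0, 0, 0.5, 0, 0, 0, 1], [0, 0, 0.2, 0, 0, 0, 1]]]'

```text
time: 27.13
ee_pos: [0.4596, -0.1451, 0.0064]
tcp_rot: [-2.703, -1.6, 0.001]
contact_force: [-0.1, -0.2, 0.2]
gripper_width: 1.0
grip_force: 0.0
```

Emit:
play_rows --series '[[[0, 0, 0, 0, 0, 0, -1], [0, 0, 0, 0, 0, 0, -1], [0, 0, 0, 0, 0, 0, -1], [0, 0, 0, 0, 0, 0, -1], [0, 0, 0, 0, 0, 0, -1], [0, 0, 0, 0, 0, 0, -1], [0, 0, 0, 0, 0, 0, -1], [0, 0, 0, 0, 0, 0, -1]]]' --grip_force 60

```text
time: 27.8
ee_pos: [0.4601, -0.1453, 0.0075]
tcp_rot: [2.703, 1.6, 0.001]
contact_force: [-1.9, 0.7, 9.4]
gripper_width: 0.46
grip_force: 61.1
```

Emit:
play_rows --series '[[[0, 0, -0.5, 0, 0, 0, -1], [0, 0, -1.5, 0, 0, 0, -1], [0, 0, -2.5, 0, 0, 0, -1], [0, 0, -2.5, 0, 0, 0, -1], [0, 0, -2.5, 0, 0, 0, -1], [0, 0, -2.5, 0, 0, 0, -1], [0, 0, -2.0, 0, 0, 0, -1], [0, 0, 0, 0, 0, 0, -1]]]'

```text
time: 28.47
ee_pos: [0.4609, -0.1457, 0.1509]
tcp_rot: [2.699, 1.598, 0.005]
contact_force: [-0.4, -0.1, -2.7]
gripper_width: 0.452
grip_force: 61.4
```

```bash
python3 - <<'E'
from h import *
a,d,W,p,M=look('held_car'); print(p,yaw_of(M),state()['gripper_width'],state()['contact_force'])
T=(W-p)@M; k=(abs(T[...,0])<.05)&(abs(T[...,1])<.018)&(T[...,2]>-.04)&(T[...,2]<-.01)
Q=T[k]; print(Q[:,0].min(),Q[:,0].max(),np.percentile(Q[:,2],[1,10,50,90,99]).round(4),np.polyfit(Q[:,0],Q[:,2],1))
show([.4567,.1233,.16],-93.5,16)
E
```

```text
[ 0.46094343 -0.14573434  0.15087092] -118.75604682413801 0.45567426477415107 [-0.4833296   0.71325609 -4.07099266]
-0.03495844873673334 0.035714740965342225 [-0.0203 -0.0197 -0.0189 -0.018  -0.012 ] [ 0.01739246 -0.01880143]
[1.46, -0.83, -0.07, 0.01, 0.0, -1.58]
[1.48, -0.79, -0.07, 0.01, 0.0, -1.58]
[1.5, -0.75, -0.07, 0.01, 0.0, -1.58]
[1.52, -0.7, -0.07, 0.01, 0.0, -1.58]
[1.54, -0.66, -0.07, 0.01, 0.0, -1.58]
[1.56, -0.62, -0.07, 0.01, 0.0, -1.58]
[1.58, -0.58, -0.07, 0.01, 0.0, -1.58]
[1.59, -0.53, -0.07, 0.01, 0.0, -1.58]
[1.61, -0.49, -0.07, 0.01, 0.0, -1.58]
[1.62, -0.44, -0.07, 0.01, 0.0, -1.58]
[1.63, -0.4, -0.07, 0.01, 0.0, -1.58]
[1.64, -0.35, -0.07, 0.01, 0.0, -1.58]
[1.65, -0.31, -0.07, 0.01, 0.0, -1.58]
[1.66, -0.26, -0.07, 0.01, 0.0, -1.58]
[1.67, -0.22, -0.07, 0.01, 0.0, -1.58]
[1.67, -0.17, -0.07, 0.01, 0.0, -1.58]
```

The carriage is held level and centred. Carry it to the nest.

Emit:
play_rows --series '[[[1.46, -0.83, -0.07, 0, 0, -1.58, -1], [1.48, -0.79, -0.07, 0, 0, -1.58, -1], [1.5, -0.75, -0.07, 0, 0, -1.58, -1], [1.52, -0.7, -0.07, 0, 0, -1.58, -1], [1.54, -0.66, -0.07, 0, 0, -1.58, -1], [1.56, -0.62, -0.07, 0, 0, -1.58, -1], [1.58, -0.58, -0.07, 0, 0, -1.58, -1], [1.59, -0.53, -0.07, 0, 0, -1.58, -1]]]'

```text
time: 29.18
ee_pos: [0.457, -0.01, 0.1508]
tcp_rot: [-2.509, -1.889, 0.002]
contact_force: [-0.3, 0.2, -2.9]
gripper_width: 0.454
grip_force: 61.3
```

Emit:
play_rows --series '[[[1.61, -0.49, -0.07, 0, 0, -1.58, -1], [1.62, -0.44, -0.07, 0, 0, -1.58, -1], [1.63, -0.4, -0.07, 0, 0, -1.58, -1], [1.64, -0.35, -0.07, 0, 0, -1.58, -1], [1.65, -0.31, -0.07, 0, 0, -1.58, -1], [1.66, -0.26, -0.07, 0, 0, -1.58, -1], [1.67, -0.22, -0.07, 0, 0, -1.58, -1], [1.67, -0.17, -0.07, 0, 0, -1.58, -1]]]'

```text
time: 29.85
ee_pos: [0.4552, 0.1242, 0.1564]
tcp_rot: [-2.286, -2.154, 0.003]
contact_force: [0.2, -0.1, -2.8]
gripper_width: 0.456
grip_force: 61.2
```

Emit:
play_rows --series '[[[0, 0, 0.8, 0, 0, 0, -1], [0, 0, 1.0, 0, 0, 0, -1], [0, 0, 1.0, 0, 0, 0, -1], [0, 0, 0.2, 0, 0, 0, -1], [0, 0, 0, 0, 0, 0, -1], [0, 0, 0, 0, 0, 0, -1], [0, 0, 0, 0, 0, 0, -1], [0, 0, 0, 0, 0, 0, -1]]]'

```text
time: 30.52
ee_pos: [0.4562, 0.1233, 0.1282]
tcp_rot: [2.288, 2.152, 0.001]
contact_force: [0.5, 0.6, -3.5]
gripper_width: 0.454
grip_force: 61.2
```

```bash
python3 - <<'E'
from h import *
a,d,W,p,M=look('over_nest'); print(p,yaw_of(M),state()['contact_force'])
print('base',rect(W,(.457,.123),.066,.0735,.08),'all',rect(W,(.457,.123),.066,.09,.08))
show([.4567,.1233,.0765],-93.5,1)
E
```

```text
[0.45618545 0.12325099 0.1281864 ] -93.50441609534887 [-0.12361981 -0.8025704  -2.28737602]
base (array([457.4, 138.7]), array([73. , 72.3]), 86.2, 6775, 0.0696) all (array([457.4, 138.7]), array([73. , 72.3]), 86.2, 7081, 0.0696)
[0.0, 0.05, 5.17, 0.04, -0.0, 0.0]
```

View pics/over_nest.png

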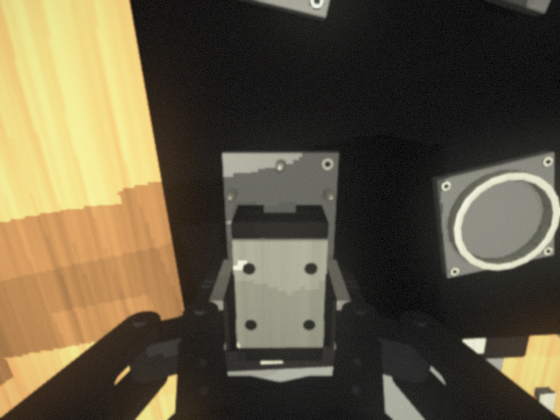

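The carriage at (280,290) is aligned with the nest: the base far end gives centre y 0.1231. Lower it.

Emit:
play_rows --series '[[[0, 0.05, 0.8, 0, 0, 0, -1], [0, 0, 1.0, 0, 0, 0, -1], [0, 0, 1.0, 0, 0, 0, -1], [0, 0, 0.8, 0, 0, 0, -1], [0, 0, 0.6, 0, 0, 0, -1], [0, 0, 0.5, 0, 0, 0, -1], [0, 0, 0.3, 0, 0, 0, -1], [0, 0, 0.15, 0, 0, 0, -1]]]'

```text
time: 31.23
ee_pos: [0.4564, 0.1234, 0.0758]
tcp_rot: [-2.288, -2.153, 0.001]
contact_force: [0.5, 0.8, -4.2]
gripper_width: 0.448
grip_force: 61.4
```

Emit:
play_rows --series '[[[0, 0, 0.05, 0, 0, 0, -1], [0, 0, 0.05, 0, 0, 0, -1], [0, 0, 0.05, 0, 0, 0, -1], [0, 0, 0, 0, 0, 0, -1], [0, 0, 0, 0, 0, 0, -1], [0, 0, 0, 0, 0, 0, -1], [0, 0, 0, 0, 0, 0, -1], [0, 0, 0, 0, 0, 0, -1]]]'

```text
time: 31.9
ee_pos: [0.4564, 0.1234, 0.0748]
tcp_rot: [2.288, 2.153, -0.0]
contact_force: [0.4, -0.3, -2.5]
gripper_width: 0.458
grip_force: 61.4
```

Emit:
play_rows --series '[[[0, 0, 0.05, 0, 0, 0, -1], [0, 0, 0.05, 0, 0, 0, -1], [0, 0, 0, 0, 0, 0, -1], [0, 0, 0, 0, 0, 0, 0.1], [0, 0, 0, 0, 0, 0, 0.2], [0, 0, 0, 0, 0, 0, 0.4], [0, 0, 0, 0, 0, 0, 0.4], [0, 0, 0, 0, 0, 0, 0.4]]]'

```text
time: 32.57
ee_pos: [0.4565, 0.1234, 0.0738]
tcp_rot: [2.288, 2.153, -0.0]
contact_force: [-1.0, 0.1, 0.3]
gripper_width: 0.7
grip_force: 0.0
```

Emit:
play_rows --series '[[[0, 0, 0, 0, 0, 0, 0.4], [0, 0, -0.5, 0, 0, 0, 0.4], [0, 0, -1.5, 0, 0, 0, 0.4], [0, 0, -2.5, 0, 0, 0, 1], [0, 0, -2.5, 0, 0, 0, 1], [0, 0, -2.5, 0, 0, 0, 1], [0, 0, -1.0, 0, 0, 0, 1], [0, 0, 0, 0, 0, 0, 1]]]'

```text
time: 33.23
ee_pos: [0.4574, 0.1235, 0.1813]
tcp_rot: [2.286, 2.151, 0.005]
contact_force: [0.6, 0.3, 0.7]
gripper_width: 0.999
grip_force: 0.0
```

```bash
python3 - <<'E'
from h import *
a,d,W,p,M=look('car_done'); print(p,yaw_of(M))
print('car',rect(W,(.4567,.1233),.088,.11,.06),'seat',rect(W,(.598,.123),.066,.0735,.06))
show([.456,-.3263,.18],-93.5,24)
E
```

```text
[0.45738867 0.12352092 0.1813482 ] -93.47816677937539
car (array([456.5, 123.7]), array([69.9, 40.1]), 86.8, 4788, 0.0935) seat (array([600.4, 121.7]), array([53.4, 53.8]), 13.8, 3513, 0.0696)
[-1.87, 0.11, -0.0, 0.0, -0.0, 0.0]
[-1.87, 0.11, -0.0, 0.0, -0.0, 0.0]
[-1.87, 0.11, -0.0, 0.0, -0.0, 0.0]
[-1.87, 0.11, -0.0, 0.0, -0.0, 0.0]
[-1.87, 0.11, -0.0, 0.0, -0.0, 0.0]
[-1.87, 0.11, -0.0, 0.0, -0.0, 0.0]
[-1.87, 0.11, -0.0, 0.0, -0.0, 0.0]
[-1.87, 0.11, -0.0, 0.0, -0.0, 0.0]
[-1.87, 0.11, -0.0, 0.0, -0.0, 0.0]
[-1.87, 0.11, -0.0, 0.0, -0.0, 0.0]
[-1.87, 0.11, -0.0, 0.0, -0.0, 0.0]
[-1.87, 0.11, -0.0, 0.0, -0.0, 0.0]
[-1.87, 0.11, -0.0, 0.0, -0.0, 0.0]
[-1.87, 0.11, -0.0, 0.0, -0.0, 0.0]
[-1.87, 0.11, -0.0, 0.0, -0.0, 0.0]
[-1.87, 0.11, -0.0, 0.0, -0.0, 0.0]
[-1.87, 0.11, -0.0, 0.0, -0.0, 0.0]
[-1.87, 0.11, -0.0, 0.0, -0.0, 0.0]
[-1.87, 0.11, -0.0, 0.0, -0.0, 0.0]
[-1.87, 0.11, -0.0, 0.0, -0.0, 0.0]
[-1.87, 0.11, -0.0, 0.0, -0.0, 0.0]
[-1.87, 0.11, -0.0, 0.0, -0.0, 0.0]
[-1.87, 0.11, -0.0, 0.0, -0.0, 0.0]
[-1.87, 0.11, -0.0, 0.0, -0.0, 0.0]
```

The carriage is in place: (0.4565, 0.1237), top at 0.0935, 86.8°. Now the barrel.

Emit:
play_rows --series '[[[-1.87, 0.11, 0, 0, 0, 0, 1], [-1.87, 0.11, 0, 0, 0, 0, 1], [-1.87, 0.11, 0, 0, 0, 0, 1], [-1.87, 0.11, 0, 0, 0, 0, 1], [-1.87, 0.11, 0, 0, 0, 0, 1], [-1.87, 0.11, 0, 0, 0, 0, 1], [-1.87, 0.11, 0, 0, 0, 0, 1], [-1.87, 0.11, 0, 0, 0, 0, 1]]]'

```text
time: 33.95
ee_pos: [0.4555, -0.0272, 0.1773]
tcp_rot: [-2.287, -2.152, 0.002]
contact_force: [0.5, -0.4, 0.4]
gripper_width: 0.999
grip_force: 0.0
```

Emit:
play_rows --series '[[[-1.87, 0.11, 0, 0, 0, 0, 1], [-1.87, 0.11, 0, 0, 0, 0, 1], [-1.87, 0.11, 0, 0, 0, 0, 1], [-1.87, 0.11, 0, 0, 0, 0, 1], [-1.87, 0.11, 0, 0, 0, 0, 1], [-1.87, 0.11, 0, 0, 0, 0, 1], [-1.87, 0.11, 0, 0, 0, 0, 1], [-1.87, 0.11, 0, 0, 0, 0, 1]]]'

```text
time: 34.62
ee_pos: [0.4552, -0.177, 0.1772]
tcp_rot: [-2.286, -2.151, 0.001]
contact_force: [-0.1, 0.0, 0.4]
gripper_width: 1.004
grip_force: 0.0
```

Emit:
play_rows --series '[[[-1.87, 0.11, 0, 0, 0, 0, 1], [-1.87, 0.11, 0, 0, 0, 0, 1], [-1.87, 0.11, 0, 0, 0, 0, 1], [-1.87, 0.11, 0, 0, 0, 0, 1], [-1.87, 0.11, 0, 0, 0, 0, 1], [-1.87, 0.11, 0, 0, 0, 0, 1], [-1.87, 0.11, 0, 0, 0, 0, 1], [-1.87, 0.11, 0, 0, 0, 0, 1]]]'

```text
time: 35.28
ee_pos: [0.455, -0.3268, 0.1771]
tcp_rot: [-2.286, -2.151, 0.0]
contact_force: [0.6, 1.1, 0.7]
gripper_width: 0.998
grip_force: 0.0
```

Emit:
play_rows --series '[[[0, 0, 1, 0, 0, 0, 1], [0, 0, 1.5, 0, 0, 0, 1], [0, 0, 1.5, 0, 0, 0, 1], [0, 0, 0.5, 0, 0, 0, 1], [0, 0, 0, 0, 0, 0, 1], [0, 0, 0, 0, 0, 0, 1], [0, 0, 0, 0, 0, 0, 1], [0, 0, 0, 0, 0, 0, 1]]]'

```text
time: 35.95
ee_pos: [0.4558, -0.3263, 0.1346]
tcp_rot: [2.287, 2.152, -0.0]
contact_force: [-0.2, 0.5, 1.1]
gripper_width: 0.998
grip_force: 0.0
```

```bash
python3 - <<'E'
from h import *
a,d,W,p,M=look('w_bar'); print(p,yaw_of(M),state()['joint_positions'].round(2))
print(rect(W,(.456,-.326),.012,.08,.05),rect(W,(.456,-.326),.062,.08,.05))
show([.456,-.3263,.025],-93.5,1)
E
```

```text
[ 0.45580832 -0.32625531  0.13457865] -93.47127786618259 [-0.76  0.17  1.61 -0.    1.36 -0.7 ]
(array([ 456.3, -326.2]), array([38.5, 39.7]), 85.5, 2751, 0.0619) (array([ 456. , -326.4]), array([30.7, 29.3]), 16.7, 1367, 0.0667)
[0.01, 0.01, 10.95, 0.04, 0.04, 0.03]
```

View pics/w_bar.png

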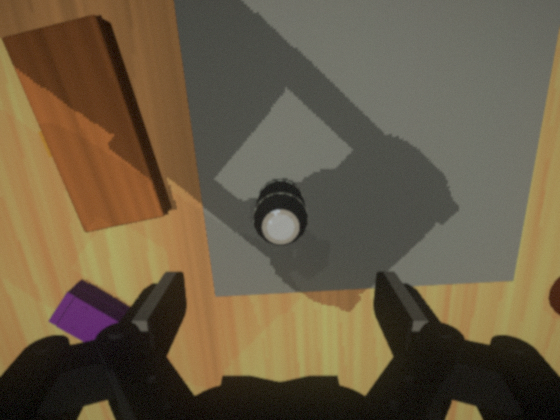

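The barrel at (280,215) stands alone under the gripper, and the board and purple block are clear of the fingers. Grasp it.

Emit:
play_rows --series '[[[0, 0, 1.5, 0, 0, 0, 1], [0, 0, 1.8, 0, 0, 0, 1], [0, 0, 1.8, 0, 0, 0, 1], [0, 0, 1.8, 0, 0, 0, 1], [0, 0, 1.8, 0, 0, 0, 1], [0, 0, 1.3, 0, 0, 0, 1], [0, 0, 0.7, 0, 0, 0, 1], [0, 0, 0.2, 0, 0, 0, 1]]]'

```text
time: 36.67
ee_pos: [0.4553, -0.3259, 0.0241]
tcp_rot: [-2.287, -2.152, 0.0]
contact_force: [1.1, -0.0, 0.8]
gripper_width: 1.002
grip_force: 0.0
```

Emit:
play_rows --series '[[[0, 0, 0, 0, 0, 0, -1], [0, 0, 0, 0, 0, 0, -1], [0, 0, 0, 0, 0, 0, -1], [0, 0, 0, 0, 0, 0, -1], [0, 0, 0, 0, 0, 0, -1], [0, 0, 0, 0, 0, 0, -1], [0, 0, 0, 0, 0, 0, -1], [0, 0, 0, 0, 0, 0, -1]]]' --grip_force 50

```text
time: 37.33
ee_pos: [0.4559, -0.3265, 0.0259]
tcp_rot: [2.287, 2.152, -0.0]
contact_force: [-1.5, 1.5, 7.4]
gripper_width: 0.453
grip_force: 49.7
```

Emit:
play_rows --series '[[[0, 0, -0.5, 0, 0, 0, -1], [0, 0, -1.5, 0, 0, 0, -1], [0, 0, -2.5, 0, 0, 0, -1], [0, 0, -2.5, 0, 0, 0, -1], [0, 0, -2.5, 0, 0, 0, -1], [0, 0, -2.5, 0, 0, 0, -1], [0, 0, -2.5, 0, 0, 0, -1], [0, 0, -1.5, 0, 0, 0, -1]]]'

```text
time: 38.0
ee_pos: [0.4559, -0.3265, 0.1882]
tcp_rot: [2.286, 2.151, 0.0]
contact_force: [0.4, -0.2, -1.4]
gripper_width: 0.451
grip_force: 50.5
```

Emit:
play_rows --series '[[[0, 0, -1.0, 0, 0, 0, -1], [0, 0, 0, 0, 0, 0, -1], [0, 0, 0, 0, 0, 0, -1], [0, 0, 0, 0, 0, 0, -1], [0, 0, 0, 0, 0, 0, -1], [0, 0, 0, 0, 0, 0, -1], [0, 0, 0, 0, 0, 0, -1], [0, 0, 0, 0, 0, 0, -1]]]'

```text
time: 38.67
ee_pos: [0.4555, -0.3261, 0.1944]
tcp_rot: [-2.287, -2.152, 0.0]
contact_force: [-0.4, -0.4, -1.3]
gripper_width: 0.451
grip_force: 50.5
```

```bash
python3 - <<'E'
from h import *
a,d,W,p,M=look('held_bar'); print(p,yaw_of(M),state()['gripper_width'],state()['contact_force'])
T=(W-p)@M; k=(abs(T[...,0])<.035)&(abs(T[...,1])<.019)&(T[...,2]>-.06)&(T[...,2]<.04)
Q=T[k]; print(Q[:,0].min(),Q[:,0].max(),np.percentile(Q[:,2],[1,10,50,90,99]).round(4))
t=Q[Q[:,2]<np.percentile(Q[:,2],5)+.003]; print('top plane',t.mean(0).round(4),np.linalg.lstsq(np.c_[t[:,:2],np.ones(len(t))],t[:,2],rcond=None)[0].round(3))
show([.5985,.123,.20],-93.5,24)
E
```

```text
[ 0.45546134 -0.32610062  0.19440294] -93.48128008837695 0.4542848287065235 [-0.09139343  0.04878287 -0.52440564]
-0.01351428427216306 0.020236993660326906 [-0.0421 -0.0412 -0.0336  0.0018  0.02  ]
top plane [ 0.0015 -0.     -0.0409] [-0.011  0.006 -0.041]
[1.9, 0.48, -0.02, -0.0, -0.0, 0.0]
[1.9, 0.48, -0.02, -0.0, -0.0, 0.0]
[1.9, 0.48, -0.02, -0.0, -0.0, 0.0]
[1.9, 0.48, -0.02, -0.0, -0.0, 0.0]
[1.9, 0.48, -0.02, -0.0, -0.0, 0.0]
[1.9, 0.48, -0.02, -0.0, -0.0, 0.0]
[1.9, 0.48, -0.02, -0.0, -0.0, 0.0]
[1.9, 0.48, -0.02, -0.0, -0.0, 0.0]
[1.9, 0.48, -0.02, -0.0, -0.0, 0.0]
[1.9, 0.48, -0.02, -0.0, -0.0, 0.0]
[1.9, 0.48, -0.02, -0.0, -0.0, 0.0]
[1.9, 0.48, -0.02, -0.0, -0.0, 0.0]
[1.9, 0.48, -0.02, -0.0, -0.0, 0.0]
[1.9, 0.48, -0.02, -0.0, -0.0, 0.0]
[1.9, 0.48, -0.02, -0.0, -0.0, 0.0]
[1.9, 0.48, -0.02, -0.0, -0.0, 0.0]
[1.9, 0.48, -0.02, -0.0, -0.0, 0.0]
[1.9, 0.48, -0.02, -0.0, -0.0, 0.0]
[1.9, 0.48, -0.02, -0.0, -0.0, 0.0]
[1.9, 0.48, -0.02, -0.0, -0.0, 0.0]
[1.9, 0.48, -0.02, -0.0, -0.0, 0.0]
[1.9, 0.48, -0.02, -0.0, -0.0, 0.0]
[1.9, 0.48, -0.02, -0.0, -0.0, 0.0]
[1.9, 0.48, -0.02, -0.0, -0.0, 0.0]
```

The barrel is held upright. Carry it to the seat.

Emit:
play_rows --series '[[[1.9, 0.48, 0, 0, 0, 0, -1], [1.9, 0.48, 0, 0, 0, 0, -1], [1.9, 0.48, 0, 0, 0, 0, -1], [1.9, 0.48, 0, 0, 0, 0, -1], [1.9, 0.48, 0, 0, 0, 0, -1], [1.9, 0.48, 0, 0, 0, 0, -1], [1.9, 0.48, 0, 0, 0, 0, -1], [1.9, 0.48, 0, 0, 0, 0, -1]]]'

```text
time: 39.38
ee_pos: [0.5033, -0.1758, 0.1948]
tcp_rot: [2.288, 2.153, -0.0]
contact_force: [0.4, 0.1, -0.7]
gripper_width: 0.456
grip_force: 50.5
```

Emit:
play_rows --series '[[[1.9, 0.48, 0, 0, 0, 0, -1], [1.9, 0.48, 0, 0, 0, 0, -1], [1.9, 0.48, 0, 0, 0, 0, -1], [1.9, 0.48, 0, 0, 0, 0, -1], [1.9, 0.48, 0, 0, 0, 0, -1], [1.9, 0.48, 0, 0, 0, 0, -1], [1.9, 0.48, 0, 0, 0, 0, -1], [1.9, 0.48, 0, 0, 0, 0, -1]]]'

```text
time: 40.05
ee_pos: [0.5508, -0.0264, 0.1948]
tcp_rot: [2.288, 2.153, -0.0]
contact_force: [-0.5, -0.2, -1.7]
gripper_width: 0.456
grip_force: 50.5
```

Emit:
play_rows --series '[[[1.9, 0.48, 0, 0, 0, 0, -1], [1.9, 0.48, 0, 0, 0, 0, -1], [1.9, 0.48, 0, 0, 0, 0, -1], [1.9, 0.48, 0, 0, 0, 0, -1], [1.9, 0.48, 0, 0, 0, 0, -1], [1.9, 0.48, 0, 0, 0, 0, -1], [1.9, 0.48, 0, 0, 0, 0, -1], [1.9, 0.48, 0, 0, 0, 0, -1]]]'

```text
time: 40.72
ee_pos: [0.5984, 0.123, 0.1947]
tcp_rot: [-2.288, -2.153, 0.0]
contact_force: [0.3, -0.3, -2.2]
gripper_width: 0.452
grip_force: 50.5
```

Emit:
play_rows --series '[[[0, 0, 1, 0, 0, 0, -1], [0, 0, 1.5, 0, 0, 0, -1], [0, 0, 1.5, 0, 0, 0, -1], [0, 0, 1, 0, 0, 0, -1], [0, 0, 0, 0, 0, 0, -1], [0, 0, 0, 0, 0, 0, -1], [0, 0, 0, 0, 0, 0, -1], [0, 0, 0, 0, 0, 0, -1]]]'

```text
time: 41.38
ee_pos: [0.5986, 0.1219, 0.1458]
tcp_rot: [2.287, 2.152, 0.001]
contact_force: [0.2, 0.4, -1.0]
gripper_width: 0.45
grip_force: 50.5
```

```bash
python3 - <<'E'
from h import *
a,d,W,p,M=look('over_seat'); print(p,yaw_of(M),state()['contact_force'],state()['gripper_width'])
print('base',rect(W,(.5985,.123),.066,.0735,.06),'all',rect(W,(.5985,.123),.066,.082,.06))
show([.5985,.123,.095],-93.5,1)
E
```

```text
[0.59860738 0.12189421 0.14578936] -93.48719804183658 [ 0.13317729  0.93533893 -1.19387254] 0.4482030718151911
base (array([598.6, 128.4]), array([41.4, 55.9]), 88.0, 2915, 0.0696) all (array([598.3, 122.9]), array([72.3, 72.4]), 10.7, 6997, 0.0699)
[0.11, -0.02, 5.07, 0.08, -0.0, 0.01]
```

View pics/over_seat.png

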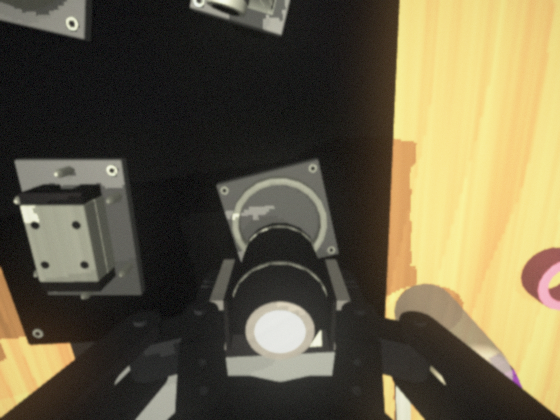

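The barrel (280,290) is above the seat, and the base centre (0.5983, 0.1229) is confirmed. The carriage shows at left between its pins. Lower it.

Emit:
play_rows --series '[[[0.1, 0, 0.8, 0, 0, 0, -1], [0, 0, 1.0, 0, 0, 0, -1], [0, 0, 1.0, 0, 0, 0, -1], [0, 0, 0.8, 0, 0, 0, -1], [0, 0, 0.6, 0, 0, 0, -1], [0, 0, 0.5, 0, 0, 0, -1], [0, 0, 0.3, 0, 0, 0, -1], [0, 0, 0.1, 0, 0, 0, -1]]]'

```text
time: 42.1
ee_pos: [0.5981, 0.123, 0.0932]
tcp_rot: [-2.288, -2.153, 0.001]
contact_force: [-0.1, 0.1, -0.6]
gripper_width: 0.451
grip_force: 50.5
```

Emit:
play_rows --series '[[[0, 0, 0.05, 0, 0, 0, -1], [0, 0, 0.05, 0, 0, 0, -1], [0, 0, 0.05, 0, 0, 0, -1], [0, 0, 0, 0, 0, 0, -1], [0, 0, 0, 0, 0, 0, -1], [0, 0, 0, 0, 0, 0, -1], [0, 0, 0, 0, 0, 0, -1], [0, 0, 0, 0, 0, 0, -1]]]'

```text
time: 42.77
ee_pos: [0.5985, 0.123, 0.093]
tcp_rot: [2.287, 2.153, 0.001]
contact_force: [-2.1, 0.9, 6.0]
gripper_width: 0.452
grip_force: 51.0
```

Contact at 6 N. Release and lift.

Emit:
play_rows --series '[[[0, 0, 0, 0, 0, 0, 0.1], [0, 0, 0, 0, 0, 0, 0.2], [0, 0, 0, 0, 0, 0, 0.4], [0, 0, 0, 0, 0, 0, 0.6], [0, 0, 0, 0, 0, 0, 0.6], [0, 0, 0, 0, 0, 0, 0.6], [0, 0, 0, 0, 0, 0, 0.6], [0, 0, 0, 0, 0, 0, 0.6]]]'

```text
time: 43.43
ee_pos: [0.5982, 0.123, 0.0922]
tcp_rot: [-2.288, -2.153, 0.0]
contact_force: [-0.4, 0.7, 0.2]
gripper_width: 0.804
grip_force: 0.0
```

Emit:
play_rows --series '[[[0, 0, -0.5, 0, 0, 0, 0.6], [0, 0, -1.5, 0, 0, 0, 0.6], [0, 0, -2.5, 0, 0, 0, 0.6], [0, 0, -2.5, 0, 0, 0, 0.6], [0, 0, -2.5, 0, 0, 0, 0.6], [0, 0, -2.5, 0, 0, 0, 0.6], [0, 0, -2.5, 0, 0, 0, 0.6], [0, 0, -1.5, 0, 0, 0, 0.6]]]'

```text
time: 44.1
ee_pos: [0.5986, 0.123, 0.2557]
tcp_rot: [2.286, 2.152, 0.003]
contact_force: [0.1, -0.8, 0.7]
gripper_width: 0.801
grip_force: 0.0
```

Emit:
play_rows --series '[[[1.5, -1.5, -0.5, 0, 0, 0, 1], [1.5, -1.5, -0.5, 0, 0, 0, 1], [1, -1, -0.5, 0, 0, 0, 1], [0, 0, 0, 0, 0, 0, 1], [0, 0, 0, 0, 0, 0, 1], [0, 0, 0, 0, 0, 0, 1], [0, 0, 0, 0, 0, 0, 1], [0, 0, 0, 0, 0, 0, 1]]]'

```text
time: 44.77
ee_pos: [0.5611, 0.1649, 0.2668]
tcp_rot: [-2.288, -2.152, 0.001]
contact_force: [-0.3, 0.9, 0.6]
gripper_width: 1.001
grip_force: 0.0
```

```bash
python3 - <<'E'
from h import *
a,d,W,p,M=look('final'); print(p,yaw_of(M))
C,_=None,None
b,e=capture('top'); save('top1',b); s,ds=capture('scene'); save('scene1',s); S=cloud('scene',ds)
for n,w in (('wrist',W),('scene',S)):
  print(n,'bar top',rect(w,(.5985,.123),.128,.15,.04),'valve',rect(w,(.597,.299),.112,.125,.07),'ring',rect(w,(.464,.29),.089,.1,.05),'car',rect(w,(.4567,.1233),.089,.1,.06))
c0=[spot(n,'top')[:1] for n in ('bottle','caliper')]; print(c0)
save('fin',np.hstack([cv2.resize(s[80:260,200:420],(400,327)),cv2.resize(a,(436,327))])[:, :800])
E
```

```text
[0.56107451 0.1648689  0.26680461] -93.51697008721095
wrist bar top (array([598.1, 124. ]), array([31. , 28.5]), 7.1, 817, 0.1337) valve (array([591.3, 284.2]), array([77.8, 29.9]), 71.6, 2570, 0.1188) ring (array([464.2, 289.6]), array([54.9, 55.1]), 20.0, 2093, 0.0934) car (array([456.8, 123.9]), array([70. , 40.6]), 86.2, 2463, 0.0935)
scene bar top (array([601.2, 119.2]), array([31.7, 25.8]), 58.2, 59, 0.133) valve (array([598.7, 299.4]), array([113.7,  33.1]), 76.1, 129, 0.1159) ring (array([465.8, 287.6]), array([51.5, 54.6]), 33.2, 113, 0.0938) car (array([458.4, 122.9]), array([78.8, 42.7]), 85.2, 188, 0.0938)
[[(0.75, [0.7219, -0.0069, 0.0944])], [(0.86, [0.7282, -0.2433, 0.0092])]]
```

View pics/fin.png

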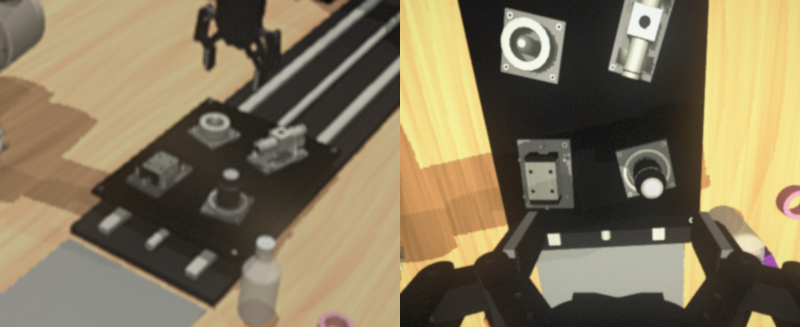

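All four parts are seated: ring (530,42), valve (642,35), carriage (545,180) and barrel (648,180) in the right-hand view. The bottle and caliper have not moved, and the gripper is clear of everything.

```bash
python3 -c "
from cell import robot; print(robot.hand_in())"
```

```text
the job is handed in; nothing more can be done
None
```

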